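# Clear tube offcuts into the welding booth's scrap box

### The job

Gather every tube offcut lying on the welding table onto the blade of the flat hand shovel, carry them over in one go, press the blade's front edge down on the rim of the scrap box and, with it pressed there, tip the shovel nose-down so that they all scrape off into the box. Then lay the spark grid flat on the posts inside the box and the solid lid squarely on the rim, and leave the empty shovel lying flat with its blade back on the rubber pad. Leave the hammer, brush and can alone.

Things in the scene. Friction and masses are not known exactly. Their poses are not given: they have to be found in the camera images.
- box_floor (a point): Centre of the inner floor of the grey square open-topped scrap box, fixed to the table (its place and yaw vary). Outside 148 x 148 mm, 125 mm high, floor 4 mm, walls 4 mm (inside 140 x 140). Axes: z up, x and y square to the walls. In each inner corner stands an 18 x 18 mm post whose top is 70 mm above the table.
- box_mouth (a point): Centre of the box's mouth, level with the rim, 125 mm above the table; same axes as box_floor. The rim's inner edges lie 70 mm from it, the outer edges 74 mm.
- box: The whole scrap box; origin at the centre of its underside, on the table.
- pad: Black rubber pad, 190 x 125 x 3 mm, fixed on the table, where the shovel's blade lies at the start; origin at the centre of its underside, long side along its x.
- shovel: Flat aluminium hand shovel (dustpan-like), 260 g, with a wooden handle. Origin at the centre of the blade's underside, x towards the open front edge (nose), z up out of the blade. Blade 175 x 110 x 3 mm (x from -87.5 to 87.5 mm); rear wall 62 mm high at x = -87.5; side lips 14 mm high and 3 mm thick from the rear to x = 40 (104 mm between them); the front edge is open. Handle: a straight level bar 22 mm wide (y), 24 mm high (z 40 to 64), from x = -87.5 to -197.5.
- shovel_blade (a point): Centre of the blade's upper face (shovel frame 0, 0, 3 mm), same axes as the shovel.
- shovel_nose (a point): Middle of the front edge, at its underside (shovel frame 87.5, 0, 0 mm).
- shovel_grip (a point): Centre of the handle bar, 42.5 mm behind the rear wall (shovel frame -130, 0, 52 mm): where to grip it, across its 22 mm width. A gripper leaning back (fingers pointing down and towards the nose) while gripping leaves room to tip the shovel later. Offcuts slide down the blade only when it is tipped steeper than about 25 to 36 degrees (friction 0.48 to 0.7); 45 to 50 is sure.
- screen_grip (a point): Centre of the handle bar of the spark grid: an open brass lattice, 130 x 130 x 4 mm, 220 g, lying flat. The bar is 70 mm long along x, 12 mm wide (y), 10 mm high, its centre 32 mm above the grid's underside, over the middle of the grid. Seated on the box's four posts it lies with its underside 70 mm above the table (5 mm play each side).
- lid_grip (a point): Centre of the handle bar of the lid: a solid bright steel plate, 166 x 166 x 4 mm, 220 g, flat underneath, with the same handle bar (70 x 12 x 10 mm along x, centre 32 mm above the underside).
- offcut1_mid (a point): Centre of an offcut: a piece of rectangular aluminium tube 64 mm long (x), 22 mm wide (y), 30 mm high (z), 30 g, lying on the table. Two to four of the four offcuts are present.
- offcut2_mid (a point): Centre of an offcut: a piece of rectangular aluminium tube 64 mm long (x), 22 mm wide (y), 30 mm high (z), 30 g, lying on the table. Two to four of the four offcuts are present.
- offcut3_mid (a point): Centre of an offcut: a piece of rectangular aluminium tube 64 mm long (x), 22 mm wide (y), 30 mm high (z), 30 g, lying on the table. Two to four of the four offcuts are present.
- offcut4_mid (a point): Centre of an offcut: a piece of rectangular aluminium tube 64 mm long (x), 22 mm wide (y), 30 mm high (z), 30 g, lying on the table. Two to four of the four offcuts are present.
- hammer: A small hammer, 170 mm long, bystander.
- wirebrush: A flat brush with a handle, 180 mm long, bystander.
- spray: A steel can 60 mm across, 130 mm high, bystander.
Things that resemble listed ones, but are neither listed nor needed, are in the scene too. Of the things shaped like the part that bears screen_grip, the brass one is meant. Of the things shaped like the pad, the black one is meant.

How it is judged:
By the outcome, as a careful person would: the job done as asked, in the order asked, and still so for the second after the job is handed in, with the robot touching nothing.
Of offcut1, offcut2, offcut3, offcut4 only 2 to 4 are there at a start; the rules pass over those that are not, and their reading is None.
At some moment in a run one of screen, lid, offcut1, offcut2, offcut3, offcut4 may be knocked a few centimetres aside while the robot is not near it.
It also fails if it takes over 210 s, if anything falls off the work surface, if the arm or the gripper's body presses on something with over 40 N, if the wrist force passes 120 N, or if a joint passes its speed limit or range.

### The arm

A 7-joint arm with a two-finger parallel gripper is mounted at the origin on the work surface. World frame = base frame: x ahead of the robot, y to its left, z up, the work surface at z = 0. Lengths are in m, angles in degrees, forces in N, time in s.
With the tool pointing down it reaches from about 0.35 to 0.775 m from the base axis. Payload 3.1 kg.
Tool frame: the origin (TCP) lies on the centre line of the jaws, within the pads' length; the fingertips stand 17 mm ahead of it and the grasp point (between the pads) lies 2 mm behind it (robot.tip_reach is the distance from the TCP to the fingertips, in m); z points along the fingers, y is the direction in which the jaws open and shut (so a half turn about z gives the same grasp; the last joint's range is limited). The gripper opens to 85 mm and grips with 20 to 120 N. Pads are 22 mm wide; open, the fingers measure 114 mm over their backs; the gripper's body (76 mm by 85 mm) begins 54 mm behind the grasp point. The pads swing forward as they close: fully open they stand 13 mm farther back than shut.
Start: joints at [-69.54, 17.813, 0.802, 86.603, -0.252, 75.585, -1.558], TCP at [0.214, 0.507, 0.248] pointing down, gripper open.
Joint ranges: [-154.91, 154.91], [-16.99, 109.72], [-72.82, 74.43], [7.12, 147.25], [-82.49, 262.49], [11.32, 116.49], [-174.64, 174.64]. Speed limits (degrees/s): [159.86, 159.86, 180, 180, 180, 180, 180].

### API

Orientations are given as [roll, pitch, yaw] about the fixed x, y, z axes, in that order (R = Rz(yaw) Ry(pitch) Rx(roll)).
In Python, from station import robot, fingers, vision, workorder, recognise gives the robot as it stands. Calls block until the motion is done:
- robot.move_to(position, orientation): joint-space move of the TCP to a pose.
- robot.line_to(position, orientation=None, velocity=0.15, f_stop=None): straight line of the TCP; orientation=None keeps the orientation; velocity is the mean speed in m/s. With f_stop (N) it stops when the force on the tool has changed by that much, and returns True; else False.
- robot.move_j(angles): joint-space move.
- fingers.gripper_to(opening, force=None): opening from 0.0 (shut) to 1.0 (fully open); force is the grip in N (None keeps the last); returns when the fingers have stopped.
- robot.pause(seconds).
- robot.inverse_kinematics(position, orientation): joint angles nearest the present ones, or None.
- vision.grab_frame(name): name is "side" or "top"; returns the picture (420x560x3 uint8, red, green, blue); there is no depth.
- vision.calibration(name): a dict with "mtx" (3x3 intrinsics, pixels), "extrinsics" (4x4, takes a point from world to camera coordinates). Camera axes: x right, y up, looking along -z (the intrinsics and any distortion apply to the point x, -y, -z); pixel columns grow to the right and rows downward; lengths in m; the calibration is good to about 2 mm. A picture is of the moment at which its call begins. calibration takes no time and is no camera call.
A pose or a line that the arm cannot do raises robot.PlanningError and nothing moves.
- workorder.close_job(): hands the job in, once; it reports no verdict.
Trained networks look in the newest picture that a camera, given by its name, has taken for a name from the list of things; names that differ only in an ending like _2 or _b are one class to them, and where a whole thing is asked for, a point or a joint stands for the part that bears it (a point fixed in the world has none). Each returns a list of dicts, best first, with "p" (0 to 1); they miss things now and then, are a little off and sometimes report something else, mostly with a low value. They report only what shows in the picture. A call takes as long as a camera call. They do not tell look-alikes from the thing itself.
- recognise(label, camera): "rect" ([centre column, centre row, width, height] in pixels, round what is visible of it).
Readings, each from a call of its own:
- robot.current_time_s(): time.
- robot.current_joint_positions(): joint angles.
- robot.current_dq(): joint speeds.
- robot.current_joint_torque(): joint torques, N m.
- robot.current_tool_pos(): TCP position.
- robot.current_eef_rot(): TCP orientation.
- robot.current_contact_force(): force on the tool from outside, world axes, zero at the start.
- robot.current_torque(): the same for the moment, N m.
- robot.current_finger_gap(): opening from 0.0 (shut) to 1.0 (fully open).
Only numpy, scipy, OpenCV 4.12 (cv2) and the standard library are available. Lean on these libraries where they do the work, as an engineer would, in place of code of your own. Each camera call takes 0.05 s, during which the arm holds its last target.

## Working session

There is one attempt and no reset: what is moved stays moved. The work goes in short steps, each a Python script; the robot and the scene stay as the last script left them, time stands still between calls to the robot, and variables do not carry over. Pictures are saved under pics/ and viewed, and the job is handed in when it is done.

```bash
ls -la; mkdir -p pics; python3 - <<'E'
from station import robot, fingers, vision, workorder, recognise
import cv2, numpy as np
np.set_printoptions(precision=4,suppress=True)
for n in("top","side"):
    f=vision.grab_frame(n); cv2.imwrite(f"pics/{n}0.png",f[:,:,::-1]); c=vision.calibration(n); print(n,c)
print(robot.current_time_s(), robot.current_tool_pos(), robot.current_eef_rot(), robot.tip_reach)
E
```

```text
total 12
drwxr-xr-x  3 agent agent 4096 Dec  6 22:22 .
drwxr-xr-x 23 root  root  4096 Dec  6 22:22 ..
drwxr-xr-x  2 agent agent 4096 Dec  6 22:22 pics
top {'mtx': array([[401.3396,   0.    , 273.8653],
       [  0.    , 401.3396, 208.1967],
       [  0.    ,   0.    ,   1.    ]]), 'extrinsics': array([[ 0.0119, -0.9999, -0.0065, -0.0938],
       [ 0.9967,  0.0113,  0.0802, -0.5365],
       [-0.0801, -0.0074,  0.9968, -1.5239],
       [ 0.    ,  0.    ,  0.    ,  1.    ]])}
side {'mtx': array([[483.4713,   0.    , 286.789 ],
       [  0.    , 483.4713, 212.5042],
       [  0.    ,   0.    ,   1.    ]]), 'extrinsics': array([[ 0.6961, -0.7179,  0.0112, -0.4243],
       [ 0.4784,  0.4755,  0.7383, -0.2933],
       [-0.5353, -0.5085,  0.6744, -1.2149],
       [ 0.    ,  0.    ,  0.    ,  1.    ]])}
0.1 [0.2133 0.5063 0.2473] [-179.8792    0.0034  157.1533] 0.017
```

View pics/top0.png

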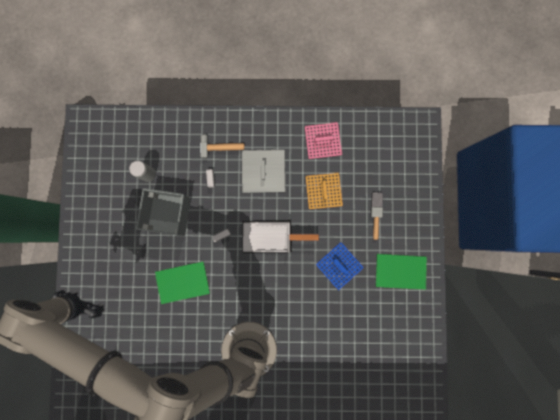

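View pics/side0.png

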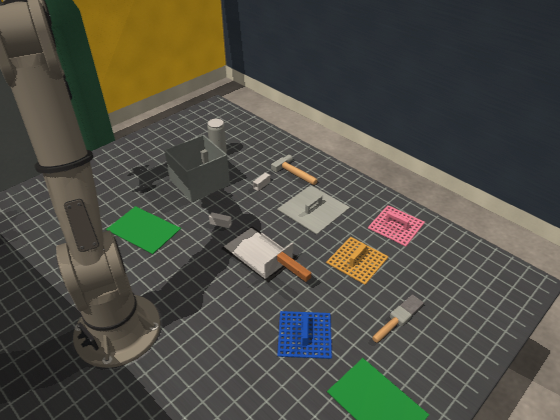

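```bash
python3 - <<'E'
import cv2
a=cv2.imread("pics/top0.png"); b=cv2.imread("pics/side0.png")
cv2.imwrite("pics/top0c.png",cv2.resize(a[110:300,100:360],None,fx=3,fy=3,interpolation=cv2.INTER_CUBIC))
cv2.imwrite("pics/side0c.png",cv2.resize(b[110:290,150:400],None,fx=3.2,fy=3.2,interpolation=cv2.INTER_CUBIC))
E
python3 - <<'E'
from station import *
for cam in("top","side"):
    for l in("offcut1_mid","box","shovel","shovel_grip","pad","screen_grip","lid_grip","hammer","wirebrush","spray"):
        print(cam,l,[( [round(v) for v in d["rect"]],round(d["p"],2)) for d in recognise(l,cam)])
E
```

```text
top offcut1_mid [([209, 180, 10, 16], 0.47)]
top box [([163, 215, 55, 49], 0.94)]
top shovel [([280, 237, 74, 33], 0.66)]
top shovel_grip [([281, 240, 74, 32], 0.62), ([209, 178, 7, 16], 0.29)]
top pad [([398, 271, 46, 34], 0.64), ([280, 240, 75, 27], 0.63), ([284, 236, 24, 32], 0.6), ([181, 283, 52, 40], 0.58)]
top screen_grip [([323, 194, 40, 34], 0.91), ([325, 141, 38, 36], 0.71), ([336, 266, 35, 42], 0.56)]
top lid_grip [([265, 171, 40, 47], 0.72)]
top hammer [([221, 147, 44, 26], 0.85)]
top wirebrush []
top spray [([142, 170, 21, 19], 0.86)]
side offcut1_mid [([261, 181, 15, 20], 0.7)]
side box [([398, 320, 52, 45], 0.53)]
side shovel [([268, 255, 86, 56], 0.92)]
side shovel_grip [([269, 254, 85, 52], 0.83)]
side pad [([380, 389, 103, 61], 0.71), ([276, 277, 14, 11], 0.61)]
side screen_grip [([304, 336, 52, 52], 0.85), ([358, 261, 59, 47], 0.73), ([259, 256, 74, 52], 0.58)]
side lid_grip [([315, 209, 68, 51], 0.91)]
side hammer [([358, 261, 63, 47], 0.66), ([295, 170, 45, 30], 0.62)]
side wirebrush [([398, 318, 55, 45], 0.96), ([217, 136, 19, 35], 0.73)]
side spray [([218, 136, 21, 33], 0.77)]
```

View pics/top0c.png

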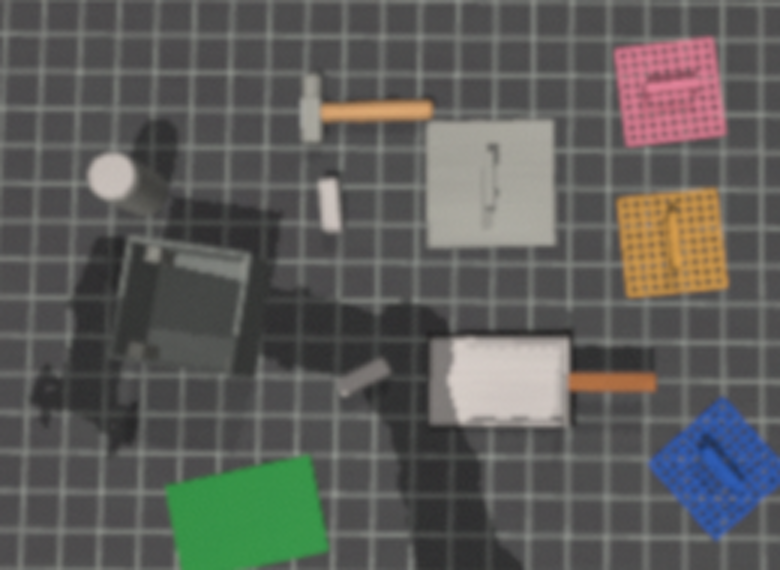

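View pics/side0c.png

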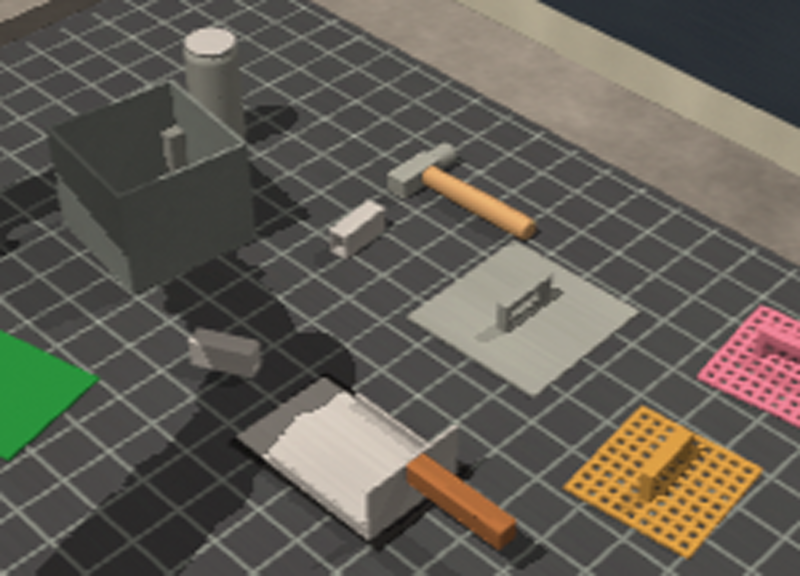

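```bash
cat > h.py <<'E'
from station import robot, fingers, vision, workorder, recognise
import cv2, numpy as np
from scipy.optimize import least_squares
from scipy.spatial.transform import Rotation as R
np.set_printoptions(precision=4,suppress=True)
def proj(P,n):
    c=vision.calibration(n); P=np.atleast_2d(P); q=P@c['extrinsics'][:3,:3].T+c['extrinsics'][:3,3]
    q=q*[1,-1,-1]; u=q@c['mtx'].T; return u[:,:2]/u[:,2:]
def unproj(uv,z,n):
    c=vision.calibration(n); E=c['extrinsics']; K=c['mtx']
    d=np.linalg.solve(K,[uv[0],uv[1],1])*[1,-1,-1]; o=-E[:3,:3].T@E[:3,3]; d=E[:3,:3].T@d
    return o+d*(z-o[2])/d[2]
def pts(pose,M):
    x,y,a=pose; c,s=np.cos(a),np.sin(a); M=np.atleast_2d(M)
    return np.c_[x+c*M[:,0]-s*M[:,1], y+s*M[:,0]+c*M[:,1], M[:,2]]
def fit(obs,p0):  # obs: list of (cam, model pt, uv)
    f=lambda p: np.concatenate([proj(pts(p,[m]),c)[0]-uv for c,m,uv in obs])
    r=least_squares(f,p0,loss='soft_l1'); return r.x, r.fun.reshape(-1,2)
def grab(n,tag=None):
    f=vision.grab_frame(n)[:,:,::-1].copy()
    if tag: cv2.imwrite(f"pics/{n}_{tag}.png",f)
    return f
def crop(f,x0,y0,x1,y1,s,out,lines=[]):
    g=cv2.resize(f[y0:y1,x0:x1],None,fx=s,fy=s,interpolation=cv2.INTER_CUBIC)
    for l,col in lines:
        q=((np.array(l)+0.5-[x0,y0])*s).astype(int); cv2.polylines(g,[q.reshape(-1,1,2)],True,col,1,cv2.LINE_AA)
    cv2.imwrite("pics/"+out+".png",g)
def mask_fit(name_masks, hullpts, p0):
    """fit x,y,yaw so that the projected hull matches masks {cam:mask(float)}; smooth IoU by supersampling"""
    from scipy.optimize import minimize
    S=8
    def cost(p):
        c=0
        for n,(m,(x0,y0)) in name_masks.items():
            h,w=m.shape; q=(proj(pts(p,hullpts),n)+0.5-[x0,y0])*S
            q=cv2.convexHull(q.astype(np.float32)); im=np.zeros((h*S,w*S),np.uint8)
            cv2.fillPoly(im,[np.round(q*16).astype(np.int32)],255,shift=4)
            im=cv2.resize(im,(w,h),interpolation=cv2.INTER_AREA)/255.
            c+=np.abs(im-m).sum()/m.sum()
        return c
    r=minimize(cost,p0,method='Nelder-Mead',options=dict(initial_simplex=np.array([p0,np.add(p0,[.008,0,0]),np.add(p0,[0,.008,0]),np.add(p0,[0,0,.12])]),xatol=1e-5,fatol=1e-4,maxiter=200))
    return r.x,r.fun
E
python3 - <<'E'
from h import *
def t(x,y): return ((x+.5)/3-.5+100,(y+.5)/3-.5+110)
def s(x,y): return ((x+.5)/3.2-.5+150,(y+.5)/3.2-.5+110)
def sq(h,z): return [(-h,h,z),(h,h,z),(h,-h,z),(-h,-h,z)]
for nm,z,l in [("box",.125,[(127,235),(252,250),(236,375),(113,368)]),("lid",.004,[(428,122),(553,120),(555,246),(428,246)]),("brass",.004,[(617,198),(717,188),(728,288),(628,297)]),
  ("shnose",.006,[(430,337),(430,427)]),("shend",.067,[(656,373),(656,391)]),("off",.03,[(319,180),(338,178),(342,231),(324,233)]),("off2",.03,[(364,377)])]:
    print(nm,*[unproj(t(*p),z,"top")[:2] for p in l])
for nm,z,l in [("lid",.004,[(408,315),(515,242),(638,313),(532,396)]),("brass",.004,[(565,487),(645,406),(763,470),(690,556)]),("boxrim",.125,[(50,132),(172,82),(248,150),(121,195)]),("shnose",.006,[(233,438),(330,377)])]:
    print("side",nm,*[unproj(s(*p),z,"side")[:2] for p in l])
E
```

```text
box [0.597  0.3889] [0.5805 0.2376] [0.4304 0.2522] [0.437  0.3995]
lid [0.7663 0.0395] [ 0.7707 -0.1246] [ 0.6042 -0.1289] [0.6024 0.0365]
brass [ 0.6682 -0.2092] [ 0.6828 -0.3396] [ 0.5519 -0.3537] [ 0.5387 -0.2242]
shnose [0.4837 0.0316] [0.368  0.0295]
shend [ 0.4396 -0.2542] [ 0.4174 -0.2543]
off [0.6832 0.1762] [0.686  0.1518] [0.6174 0.145 ] [0.6145 0.168 ]
off2 [0.4308 0.1125]
side lid [0.6014 0.0353] [0.7633 0.0368] [ 0.7668 -0.1268] [ 0.6029 -0.1296]
side brass [ 0.5373 -0.2272] [ 0.6681 -0.2143] [ 0.6794 -0.3415] [ 0.5529 -0.3551]
side boxrim [0.4468 0.3939] [0.5915 0.3784] [0.5683 0.2286] [0.4335 0.259 ]
side shnose [0.3667 0.0281] [0.4842 0.0239]
```

```bash
cat > fit0.py <<'E'
from h import *
import json
def t(x,y): return ((x+.5)/3-.5+100,(y+.5)/3-.5+110)
def s(x,y): return ((x+.5)/3.2-.5+150,(y+.5)/3.2-.5+110)
L=lambda h,z:[(h,h,z),(h,-h,z),(-h,-h,z),(-h,h,z)]  # in image top: TL,TR,BR,BL
P={}
ob={"box":(.074,.125,[(127,235),(252,250),(236,375),(113,368)],[(172,82),(248,150),(121,195),(50,132)],(.51,.32,-.1)),
"lid":(.083,.004,[(428,122),(553,120),(555,246),(428,246)],[(515,242),(638,313),(532,396),(408,315)],(.686,-.045,0)),
"brass":(.065,.004,[(617,198),(717,188),(728,288),(628,297)],[(645,406),(763,470),(690,556),(565,487)],(.61,-.28,.1))}
for k,(h,z,a,b,p0) in ob.items():
    for mode in ("top","side","both"):
        o=[]
        if mode!="side": o+=[("top",m,t(*q)) for m,q in zip(L(h,z),a)]
        if mode!="top": o+=[("side",m,s(*q)) for m,q in zip(L(h,z),b)]
        p,r=fit(o,p0); print(k,mode,p,np.degrees(p[2]),"res",np.abs(r).max(),'rms',np.sqrt((r**2).mean()))
    P[k]=list(p)
sh=[("top",(.0875,.055,.006),t(430,427)),("top",(.0875,-.055,.006),t(430,337)),("top",(-.1975,-.011,.067),t(656,373)),("top",(-.1975,.011,.067),t(656,391)),
("side",(.0875,.055,.006),s(233,438)),("side",(.0875,-.055,.006),s(330,377)),("side",(-.1975,-.011,.067),s(516,521)),("side",(-.1975,.011,.067),s(500,532))]
for o in (sh[:4],sh[4:],sh):
    p,r=fit(o,(.427,-.055,np.pi/2)); print("shovel",p,np.degrees(p[2]),np.abs(r).max())
P["shovel"]=list(p)
json.dump(P,open("poses.json","w"))
B=P
def lines(n):
    l=[]
    for k,h,z,c in(("box",.074,.125,(0,0,255)),("lid",.083,.004,(0,0,255)),("brass",.065,.004,(255,0,0)),("box",.074,0,(0,255,255))): l.append((proj(pts(B[k],L(h,z)),n),c))
    S=B["shovel"]
    l.append((proj(pts(S,[(.0875,.055,.006),(.0875,-.055,.006),(-.0875,-.055,.006),(-.0875,.055,.006)]),n),(0,255,0)))
    l.append((proj(pts(S,[(-.0875,.011,.067),(-.0875,-.011,.067),(-.1975,-.011,.067),(-.1975,.011,.067)]),n),(0,255,0)))
    l.append((proj(pts(S,[(-.0875,.055,.065),(-.0875,-.055,.065)]),n),(0,255,0)))
    return l
crop(cv2.imread("pics/top0.png"),100,110,360,300,3,"ov_top",lines("top"))
crop(cv2.imread("pics/side0.png"),150,110,400,290,3.2,"ov_side",lines("side"))
E
python3 fit0.py
```

```text
box top [ 0.5113  0.3196 -0.0813] -4.6595057014749095 res 1.8478230848716635 rms 0.9294171063989713
box side [ 0.5096  0.3143 -0.1333] -7.639175619832627 res 2.145705505553906 rms 0.9312892026235873
box both [ 0.5121  0.3185 -0.1076] -6.16696267349418 res 2.661323835427737 rms 1.1369145184632243
lid top [ 0.6859 -0.0444  0.0203] 1.1635400279989934 res 0.29130209979140886 rms 0.18259350869167293
lid side [ 0.6839 -0.0459  0.0154] 0.8835524963255253 res 0.5169089456766187 rms 0.3208025112146624
lid both [ 0.6851 -0.0449  0.0178] 1.0205693058548628 res 0.795376617329822 rms 0.335593335578952
brass top [ 0.6104 -0.2817  0.1089] 6.237441675702773 res 0.24468314818952308 rms 0.14073880296669275
brass side [ 0.6095 -0.2844  0.1032] 5.915075359799155 res 0.5596854346032956 rms 0.31242297461659513
brass both [ 0.6101 -0.2833  0.1059] 6.066604163203556 res 0.7099950409867688 rms 0.37014786158721447
shovel [ 0.4266 -0.0569  1.5811] 90.59112124167511 0.7886564059148213
shovel [ 0.4252 -0.0594  1.5716] 90.04852378082482 1.9534290841392021
shovel [ 0.4258 -0.0578  1.5777] 90.39454478206088 2.3377932471412066
```

View pics/ov_top.png

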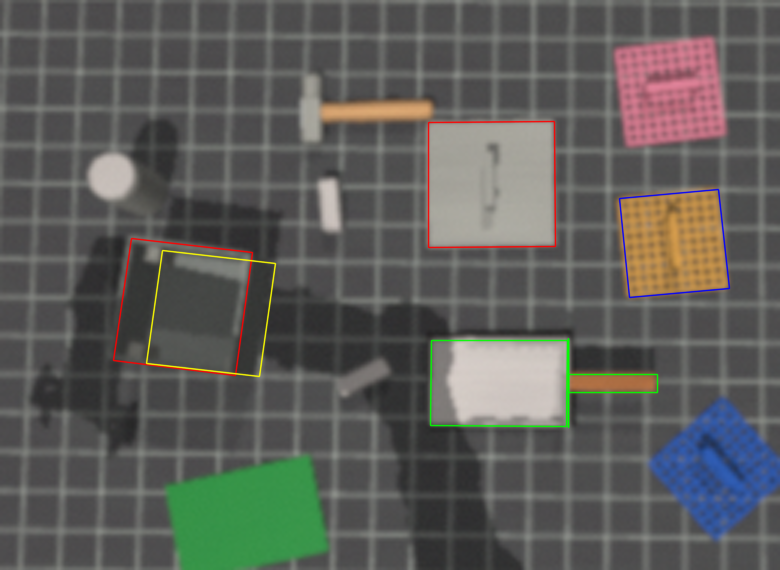

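View pics/ov_side.png

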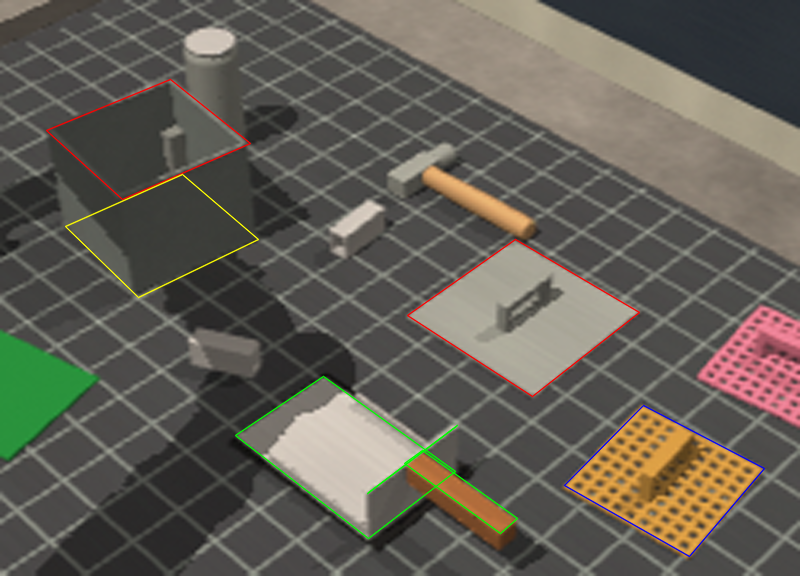

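```bash
cat >> h.py <<'E'
OH=[(sx*.032,sy*.011,z) for sx in(1,-1) for sy in(1,-1) for z in(0,.03)]
def offmask(f,n,xy,thr,bg=None,r=16):
    u=proj([[xy[0],xy[1],.015]],n)[0]; x0,y0=int(u[0])-r,int(u[1])-r
    g=f[y0:y0+2*r,x0:x0+2*r].astype(float).mean(2)
    return g,(x0,y0)
E
python3 - <<'E'
from h import *
for xy in((.65,.16),(.431,.1125)):
    for n in("top","side"):
        f=cv2.imread(f"pics/{n}0.png"); g,o=offmask(f,n,xy,0,r=13); print(n,o); print(g.astype(int))
E
```

```text
top (197, 165)
[[ 75  78  82  98 101  91  80  78  78  77  78  77  76  76  77  89 109 103
   85  79  79  79  79  80  79  78]
 [ 76  76  84 101 101  87  78  78  78  78  75  72  68  69  69  81 100  97
   85  79  79  78  79  80  79  78]
 [ 76  77  84 103 102  88  79  77  76  78  74  66  57  56  56  63  80  84
   80  78  79  79  80  79  80  80]
 [ 78  77  85 103 102  87  79  77  79  82  80  74  70  71  67  63  74  79
   79  78  79  79  80  80  78  79]
 [ 78  78  85 103 103  89  80  79  85 102 112 115 119 124 112  87  78  80
   81  78  80  78  79  78  79  78]
 [ 86  86  93 107 108  96  88  87 100 134 155 163 168 173 154 114  87  82
   85  83  85  85  85  84  85  86]
 [100 100 106 120 120 111 103 104 119 159 183 190 192 191 171 129  95  96
  101 103 103 103 102 104 104 104]
 [102 103 110 123 124 113 105 105 121 159 187 195 197 195 178 136  99 103
  109 114 112 112 113 113 113 113]
 [ 85  85  93 111 109  95  88  86 104 147 180 193 196 196 184 142  99  86
   87  91  90  91  90  89  91  90]
 [ 73  77  84 102 101  86  77  77  95 137 175 193 197 196 186 145  96  71
   71  76  77  79  78  78  79 
[... 9601 characters left out ...]
87  87  87
   87  87  87  87 106  82  50  41]
 [ 65  65  64  63  64  64  65  65  44  33  33  31  42  56  74  78  84  85
   86  86  87  88  85  58  42  41]
 [ 64  65  65  64  64  64  65  44  33  32  32  32  42  56  50  36  42  51
   68  78  84  86  66  46  43  42]
 [ 74  75  68  65  65  64  64  45  32  32  31  42  54  49  36  31  32  31
   42  56  50  53  46  43  42  43]
 [ 76  75  75  74  76  76  54  35  31  41  56  50  37  32  32  31  31  31
   32  43  63  69  57  44  42  42]
 [102  81  75  75  75  54  43  48  64  66  52  37  32  31  32  32  32  40
   42  41  42  57  74  66  49  42]
 [132 118  87  75  74  54  55  72  65  48  42  42  43  43  42  43  43  42
   42  43  41  42  52  74  67  48]]
```

```bash
cat >> h.py <<'E'
TOPF=[(.032,.011,.03),(.032,-.011,.03),(-.032,-.011,.03),(-.032,.011,.03)]
def topfit(f,n,xy,thr,hi,p0,r=16):
    g,(x0,y0)=offmask(f,n,xy,0,r=r)
    m=np.clip((g-thr)/(hi-thr),0,1)
    k,l,st,c=cv2.connectedComponentsWithStats((m>.5).astype(np.uint8))
    if k<2: return None
    j=1+np.argmax(st[1:,4]); keep=cv2.dilate((l==j).astype(np.uint8),np.ones((3,3)))
    m=m*keep
    return mask_fit({n:(m,(x0,y0))},TOPF,p0),m.sum()
E
python3 - <<'E'
from h import *
o=[]
import json
F={n:cv2.imread(f"pics/{n}0.png") for n in("top","side")}
res={}
for k,xy,a,T in((1,(.65,.16),.12,{"top":(100,195),"side":(110,200)}),(2,(.431,.1125),-1.1,{"top":(85,119),"side":(97,110)})):
    for n in T:
        q=topfit(F[n],n,xy,*T[n],(*xy,a)); print(k,n,q); res[k,n]=q[0][0]
for n,b in(("top",(190,155,250,255)),("side",(195,160,285,240))):
    crop(F[n],*b,8 if n=="side" else 6,"off_"+n,[(proj(pts(res[k,m],TOPF),n),(0,0,255) if m=="top" else (0,255,0)) for k in(1,2) for m in("top","side")])
a,b=cv2.imread("pics/off_top.png"),cv2.imread("pics/off_side.png")
print(a.shape,b.shape)
b=cv2.resize(b,None,fx=.6,fy=.6)
H=max(a.shape[0],b.shape[0]);c=np.zeros((H,a.shape[1]+b.shape[1],3),np.uint8);c[:a.shape[0],:a.shape[1]]=a;c[:b.shape[0],a.shape[1]:]=b
cv2.imwrite("pics/off.png",c)
E
```

```text
1 top ((array([0.6512, 0.1623, 0.1154]), np.float64(0.14839022028564514)), np.float64(92.08421052631579))
1 side ((array([0.6501, 0.1614, 0.1036]), np.float64(0.07886086677661718)), np.float64(76.08888888888889))
2 top ((array([ 0.4296,  0.1178, -1.1033]), np.float64(0.4869226488592098)), np.float64(140.94117647058823))
2 side ((array([ 0.4286,  0.1138, -1.0515]), np.float64(0.4397606575244959)), np.float64(135.6153846153846))
(600, 360, 3) (640, 720, 3)
```

View pics/off.png

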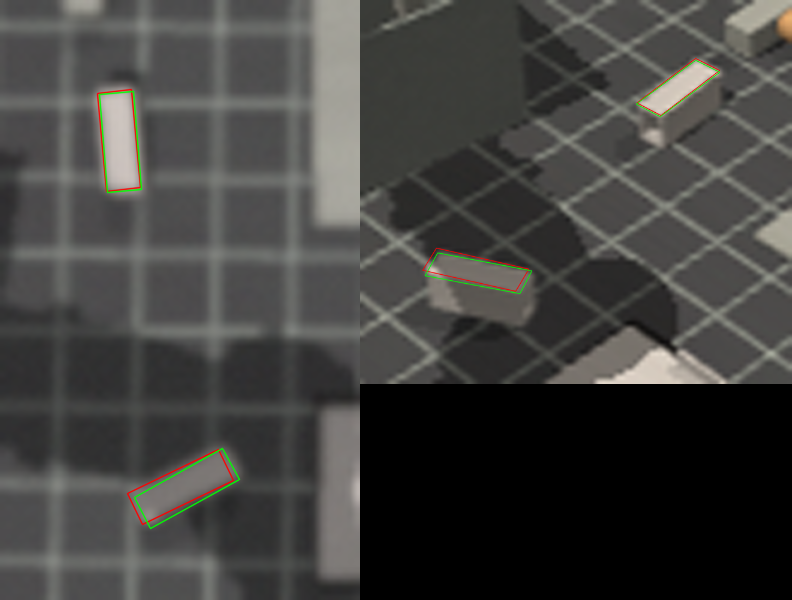

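```bash
cat >> h.py <<'E'
from scipy.spatial.transform import Rotation
def best_yaw(pos,yaw,rp=(180,0)):
    q0=np.array(robot.current_joint_positions()); best=None
    for k in(-180,0,180):
        y=(yaw+k+180)%360-180
        q=robot.inverse_kinematics(list(pos),[rp[0],rp[1],y])
        if q is None: continue
        d=np.abs(np.array(q)-q0).max()
        if best is None or d<best[0]: best=(d,y,q)
    return best
def hold(): return (robot.current_time_s(),robot.current_tool_pos(),robot.current_finger_gap(),robot.current_contact_force())
E
python3 - <<'E'
from h import *
p=(.6507,.162); a=np.degrees(.109)
b=best_yaw((*p,.12),a); print(b)
y=b[1]
fingers.gripper_to(.6)
robot.move_to([*p,.12],[180,0,y])
print(hold())
for n in("top","side"): grab(n,"a1")
E
```

```text
(np.float64(80.71206057636581), np.float64(6.245239966925965), array([-36.8884,  40.8896,  36.9381,  76.7027, -24.6805,  70.4086,
       -82.2702]))
(3.5917, array([0.6503, 0.1641, 0.1201]), 0.6015398224642017, array([-0.241 ,  0.3089, -0.8978]))
```

```bash
python3 - <<'E'
from h import *
print(hold(), robot.current_eef_rot())
a=cv2.imread("pics/top_a1.png");b=cv2.imread("pics/side_a1.png")
crop(a,100,110,360,300,3,"a1t"); crop(b,150,110,400,290,3,"a1s")
E
```

```text
(3.6917, array([0.6503, 0.1638, 0.1202]), 0.5988763924904436, array([-0.0087,  0.9803, -0.178 ])) [-179.9291   -0.0053    6.398 ]
```

View pics/a1t.png

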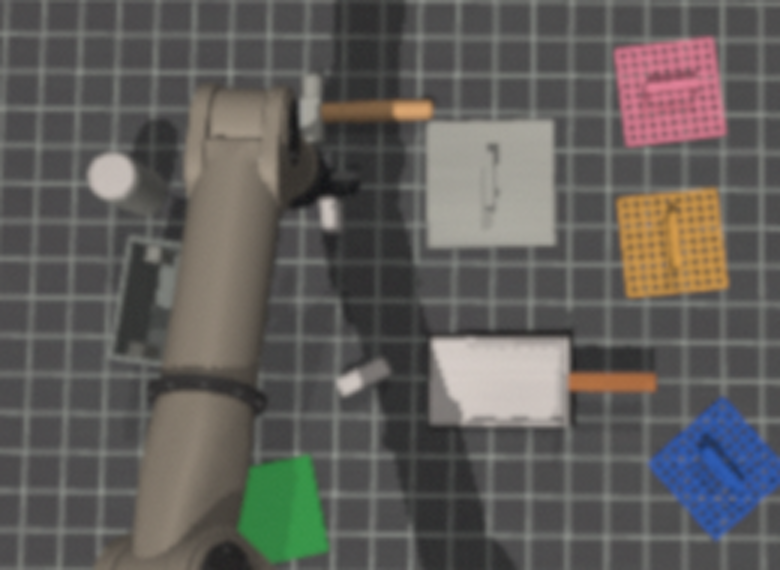

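View pics/a1s.png

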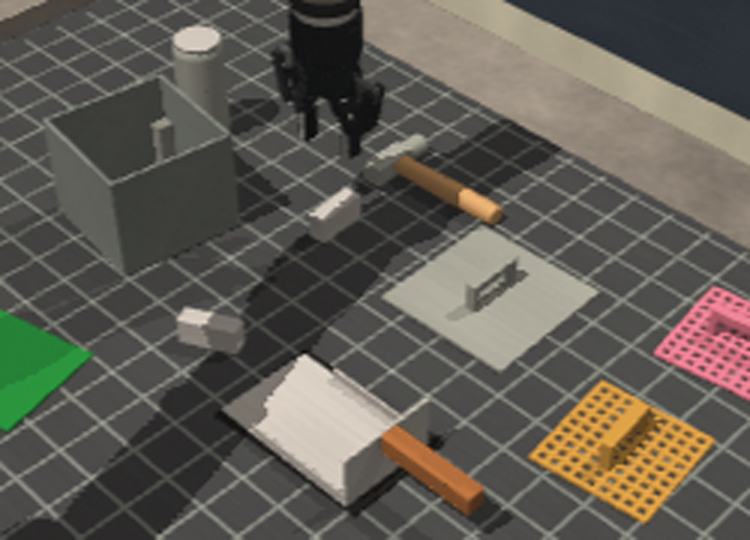

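```bash
python3 - <<'E'
from h import *
p=(.6507,.162); y=6.245
robot.line_to([*p,.024],[180,0,y],velocity=.15,f_stop=15)
print(hold())
fingers.gripper_to(0.0,40)
print(hold())
robot.line_to([*p,.16],velocity=.2)
print(hold())
S=np.array([.4258,-.0578,1.5777])
t=pts(S,[(-.040,0,0)])[0][:2]
b=best_yaw((*t,.16),90.4); print(b[0],b[1],b[2])
robot.move_to([*t,.16],[180,0,b[1]]); print(hold())
for n in("top","side"): grab(n,"a2")
E
```

```text
(4.4833, array([0.6516, 0.162 , 0.025 ]), 0.5992419263981676, array([-0.2293,  0.0337,  0.3041]))
(4.85, array([0.652 , 0.1621, 0.0256]), 0.2540607254273832, array([ 0.5739, -0.4086,  4.6428]))
(5.6833, array([0.6495, 0.1621, 0.1582]), 0.2484432226128691, array([-0.9224, -0.0594, -1.3518]))
65.13126718535983 -89.6 [ -47.1676   17.8912   70.3262  112.5821  -19.0244   62.5526 -148.3285]
(6.975, array([ 0.427, -0.097,  0.16 ]), 0.2477920528267711, array([ 0.1483, -0.1179,  0.0548]))
```

```bash
python3 - <<'E'
from h import *
a=cv2.imread("pics/top_a2.png");b=cv2.imread("pics/side_a2.png")
a=cv2.resize(a[100:320,100:380],None,fx=1.8,fy=1.8);b=cv2.resize(b[50:300,130:400],None,fx=1.5,fy=1.5)
H=max(a.shape[0],b.shape[0]);c=np.zeros((H,a.shape[1]+b.shape[1],3),np.uint8);c[:a.shape[0],:a.shape[1]]=a;c[:b.shape[0],a.shape[1]:]=b
cv2.imwrite("pics/a2.png",c[:, :]);print(c.shape)
E
```

```text
(396, 909, 3)
```

View pics/a2.png

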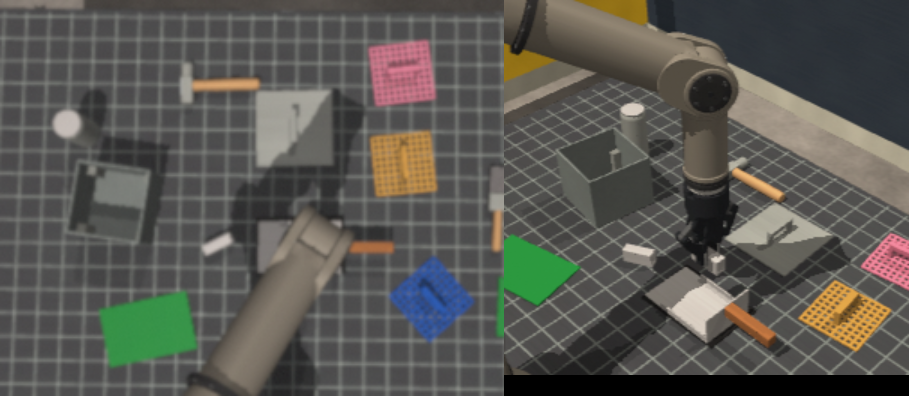

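```bash
python3 - <<'E'
from h import *
S=np.array([.4258,-.0578,1.5777])
t=pts(S,[(-.040,0,0)])[0][:2]
robot.line_to([*t,.05],[180,0,-89.6],velocity=.15)
print(robot.line_to([*t,.0305],[180,0,-89.6],velocity=.04,f_stop=6))
print(hold())
fingers.gripper_to(.5); print(hold())
robot.line_to([*t,.16],velocity=.2)
F={n:cv2.imread(f"pics/{n}_a2.png") for n in("top","side")}
for n in F:
    print(n,topfit(F[n],n,(.429,.115),110,195,(.429,.115,-1.07)))
print(hold())
E
```

```text
True
(8.4333, array([ 0.4261, -0.0974,  0.0315]), 0.2460419550042039, array([-0.9459,  0.4919,  5.8509]))
(8.775, array([ 0.4252, -0.0971,  0.031 ]), 0.49812589654826395, array([-0.1361,  0.0732, -0.6476]))
top ((array([ 0.4309,  0.1166, -1.1161]), np.float64(0.1726433034501494)), np.float64(86.61176470588236))
side ((array([ 0.4287,  0.1151, -1.0951]), np.float64(0.10129163834126445)), np.float64(103.83529411764707))
(9.5667, array([ 0.4253, -0.0972,  0.1592]), 0.502350901367944, array([ 0.4761, -0.0238,  0.316 ]))
```

```bash
python3 - <<'E'
from h import *
p=(.4297,.1158)
fingers.gripper_to(.6)
b=best_yaw((*p,.12),-63.3); print(b)
robot.move_to([*p,.13],[180,0,b[1]])
for n in("top","side"):
    f=grab(n,"a3")
f=cv2.imread("pics/side_a3.png")
print(topfit(f,"side",p,110,195,(*p,-1.1)))
crop(f,150,100,400,290,3.2,"a3s")
print(hold())
E
```

```text
(np.float64(20.56052729530567), -63.3, array([ -67.1302,   20.6644,   61.6504,  114.3636,  -21.63  ,   57.4093,
       -148.3442]))
((array([ 0.4256,  0.1232, -1.0379]), np.float64(3.3465005736764475)), np.float64(23.925490196078428))
(10.7833, array([0.4304, 0.1133, 0.1304]), 0.6008788358178354, array([-0.4077,  0.0018, -0.0114]))
```

View pics/a3s.png

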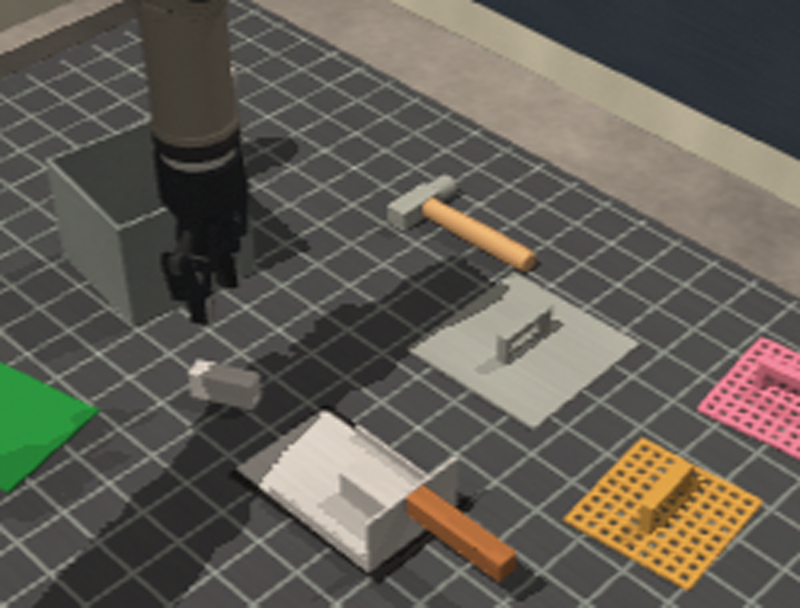

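```bash
python3 - <<'E'
from h import *
p=(.4297,.1158)
robot.line_to([*p,.024],[180,0,-63.3],velocity=.15,f_stop=15)
fingers.gripper_to(0.0,40); print(hold())
robot.line_to([*p,.13],velocity=.2)
S=np.array([.4258,-.0578,1.5777])
t=pts(S,[(.030,0,0)])[0][:2]
robot.move_to([*t,.13],[180,0,-89.6]); print(hold())
robot.line_to([*t,.05],[180,0,-89.6],velocity=.15)
print(robot.line_to([*t,.0305],[180,0,-89.6],velocity=.04,f_stop=6)); print(hold())
fingers.gripper_to(.5)
robot.line_to([*t,.15],velocity=.2)
q=np.array(robot.current_joint_positions()); print(q)
E
```

```text
(12.0083, array([0.4307, 0.1161, 0.0249]), 0.24551867264915922, array([-1.191 ,  0.9041,  6.2742]))
(13.3167, array([ 0.4246, -0.0282,  0.129 ]), 0.251759047255674, array([0.3456, 0.3307, 0.1586]))
True
(14.4917, array([ 0.4255, -0.0275,  0.0309]), 0.24765425363189247, array([-0.9518,  0.565 ,  5.9825]))
[ -57.4325   17.3352   70.8147  114.8437  -18.8245   60.8407 -157.5152]
```

```bash
cat >> h.py <<'E'
GR=np.array([-.130,0,.052]); NO=np.array([.0875,0,0])
def tool_rot(heading,tip,lean,flip=1):
    """shovel heading deg, nose-down tip deg, gripper lean-back deg in shovel frame -> (shovel R, tool R)"""
    Rs=R.from_euler('z',heading,degrees=True)*R.from_euler('y',tip,degrees=True)
    a=np.radians(lean); z=np.array([np.sin(a),0,-np.cos(a)]); y=np.array([0,flip,0.]); x=np.cross(y,z)
    return Rs, Rs*R.from_matrix(np.c_[x,y,z])
def grip_pose(nose,heading,tip,lean,flip=1,goff=np.zeros(3),back=.002):
    Rs,Rt=tool_rot(heading,tip,lean,flip)
    g=np.asarray(nose)+Rs.apply(GR-NO+goff)
    p=g+Rt.apply([0,0,back])   # TCP lies 2 mm ahead of grasp point
    return p, Rt.as_euler('xyz',degrees=True)
E
python3 - <<'E'
from h import *
S=np.array([.4258,-.0578,1.5777]); B=np.array([.5121,.3185,-.1076])
sn=np.r_[pts(S,[(.0875,0,0)])[0][:2],.003]
hb=90+np.degrees(B[2]); bn=np.r_[pts(B,[(0,-.071,0)])[0][:2],.125]
print(sn,bn,hb)
for lean in(15,25,30,35):
  for flip in(1,-1):
    r=[]
    for nose,h,t in((sn,90.4,0),(sn+[0,0,.2],90.4,0),(bn+[0,0,.08],hb,0),(bn,hb,0),(bn,hb,15),(bn,hb,30),(bn,hb,50),(bn+[0,0,.05],hb,50)):
        p,o=grip_pose(nose,h,t,lean,flip); q=robot.inverse_kinematics(list(p),list(o)); r.append(None if q is None else np.round(q).astype(int).tolist())
    print(lean,flip); [print("   ",x) for x in r]
E
```

```text
[0.4252 0.0297 0.003 ] [0.5045 0.2479 0.125 ] 83.83497412439235
15 1
    [-6, 34, 50, 109, -41, 66, -115]
    [-20, 25, 71, 95, -32, 90, -124]
    [-50, 17, 68, 100, -31, 79, -161]
    [-44, 21, 62, 107, -36, 70, -155]
    [-62, 21, 70, 100, -20, 74, -174]
    [22, 25, -62, 87, 33, 92, 133]
    [-6, 34, -51, 72, 45, 116, 124]
    [-17, 28, -31, 66, 37, 116, 134]
15 -1
    [5, 29, 34, 109, -32, 61, 57]
    [-18, 22, 66, 95, -30, 88, 53]
    [54, 18, -62, 97, 1, 71, -12]
    [-38, 18, 53, 107, -32, 68, 21]
    [-39, 12, 37, 99, -8, 71, -7]
    [-42, 15, 27, 89, 7, 83, -24]
    [-46, 26, 16, 74, 21, 102, -36]
    [-46, 26, 16, 68, 22, 108, -33]
25 1
    [2, 39, 48, 105, -45, 76, -109]
    [-11, 31, 70, 92, -41, 100, -117]
    [-39, 17, 64, 101, -39, 82, -152]
    [-33, 21, 56, 108, -44, 74, -146]
    [-56, 19, 69, 101, -28, 75, -165]
    [31, 21, -62, 89, 23, 84, 141]
    [5, 33, -62, 74, 42, 110, 123]
    [4, 32, -62, 68, 42, 116, 126]
25 -1
    [4, 38, 45, 104, -44, 75, 70]
    [78, 30, -62, 89, 2, 85, 18]
    [60, 20, -61, 98, -8, 70, -3]
    [-38, 25, 65, 108, -47, 77, 38]
    [-45,
[... 590 characters left out ...]
2, -34, 76, 20]
    [-45, 12, 40, 93, -8, 78, -10]
    [-46, 20, 24, 78, 9, 94, -29]
    [-47, 20, 26, 71, 9, 100, -27]
35 1
    [9, 45, 47, 100, -49, 87, -104]
    [-3, 38, 69, 89, -48, 111, -110]
    [-28, 19, 58, 103, -48, 87, -144]
    [-21, 24, 50, 108, -51, 80, -137]
    [-46, 18, 64, 103, -37, 77, -157]
    [40, 19, -62, 92, 12, 77, 151]
    [13, 28, -62, 77, 34, 101, 128]
    [11, 27, -62, 70, 34, 107, 130]
35 -1
    [7, 46, 49, 100, -51, 88, 77]
    [80, 36, -62, 86, -1, 88, 20]
    [65, 24, -61, 99, -15, 69, 5]
    [64, 31, -61, 105, -10, 59, 5]
    [55, 20, -61, 100, -2, 66, -10]
    [-49, 12, 48, 95, -14, 77, -4]
    [-47, 18, 27, 79, 5, 91, -27]
    [-48, 18, 30, 73, 5, 98, -25]
```

```bash
cat >> h.py <<'E'
S0=np.array([.4258,-.0578,1.5777]); B0=np.array([.5121,.3185,-.1076])
E
cat > reh.py <<'E'
from h import *
import sys
lean=float(sys.argv[1]); fl=-1
sn=np.r_[pts(S0,[(.0875,0,0)])[0][:2],.003]
hb=90+np.degrees(B0[2]); bn=np.r_[pts(B0,[(0,-.071,0)])[0][:2],.125]
def go(nose,h,t,f="line",**k):
    p,o=grip_pose(nose,h,t,lean,fl)
    try:
        (robot.line_to if f=="line" else robot.move_to)(list(p),list(o),**k); print("ok",np.round(robot.current_joint_positions()).astype(int), round(robot.current_time_s(),1))
    except robot.PlanningError as e: print("FAIL",nose,h,t,e)
go(sn+[0,0,.15],90.4,0,"move")
go(sn+[0,0,.05],90.4,0)
go(sn+[0,0,.21],90.4,0)
go(bn+[0,0,.09],hb,0,velocity=.2)
go(bn+[0,0,.01],hb,0)
for t in(15,30,40,50): go(bn,hb,t,velocity=.1)
go(bn+[0,0,.08],hb,50)
go(bn+[0,0,.08]-[0,.08,0],hb,0)
E
python3 reh.py 25
```

```text
ok [ -3  27  54  96 -37  90  60] 18.8
ok [  0  35  51 102 -42  81  68] 19.6
ok [ -4  24  56  91 -35  96  56] 20.8
ok [-33  14  54 100 -36  81  23] 22.1
ok [-30  19  52 107 -41  74  32] 22.8
ok [-47  14  56 101 -23  72   9] 23.4
ok [-60  17  57  92  -9  80  -8] 24.1
ok [-65  22  57  85  -4  87 -15] 24.7
ok [-67  29  57  77   0  94 -19] 25.2
ok [-65  28  57  67   1 105 -16] 25.9
ok [-24  19  57  98 -38  86  35] 27.7
```

```bash
python3 - <<'E'
from h import *
sn=np.r_[pts(S0,[(.0875,0,0)])[0][:2],.003]
p,o=grip_pose(sn+[0,-.02,.17],90.4,0,25,-1)
robot.move_to(list(p),list(o))
for n in("top","side"): grab(n,"b")
a=cv2.imread("pics/top_b.png");b=cv2.imread("pics/side_b.png")
crop(a,110,160,230,260,6,"bt");crop(b,150,125,290,230,5.5,"bs"); crop(a,210,190,330,290,6,"bt2")
E
```

```text
(no output)
```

View pics/bt.png

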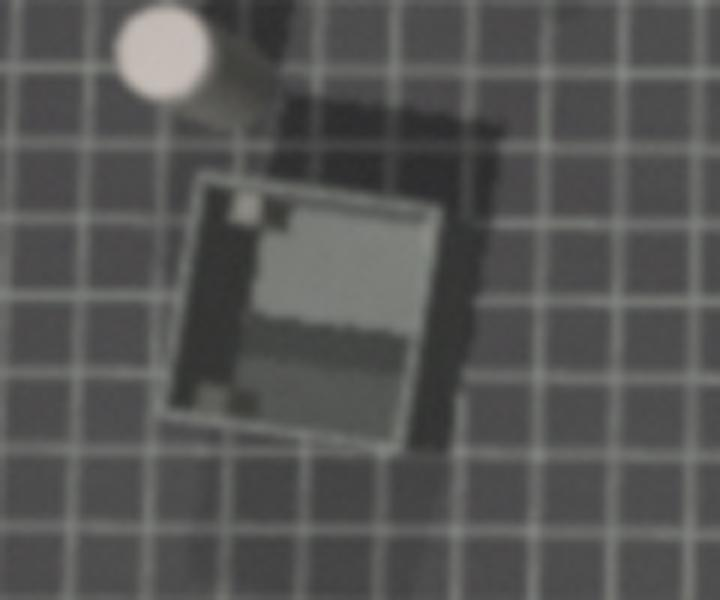

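View pics/bs.png

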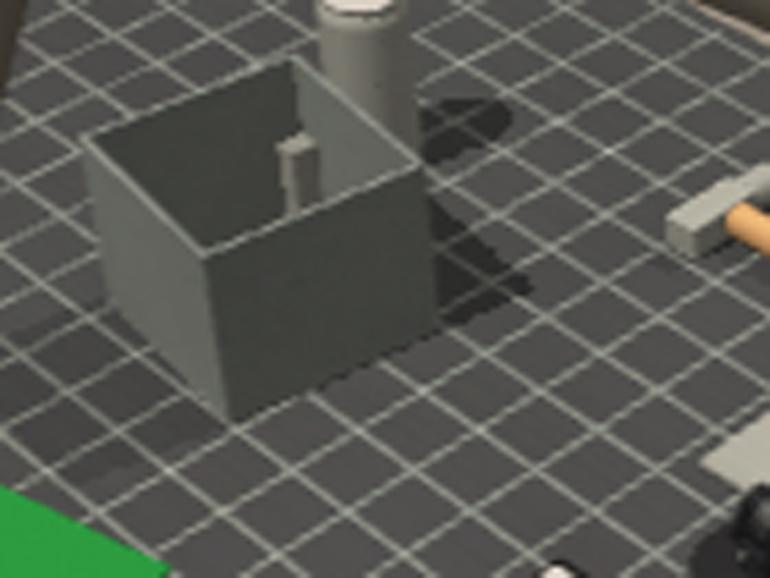

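View pics/side_b.png

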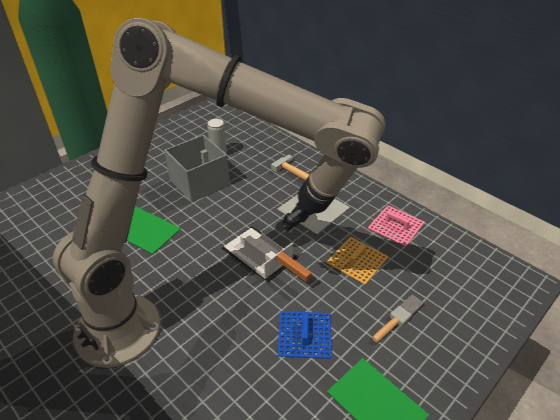

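View pics/bt2.png

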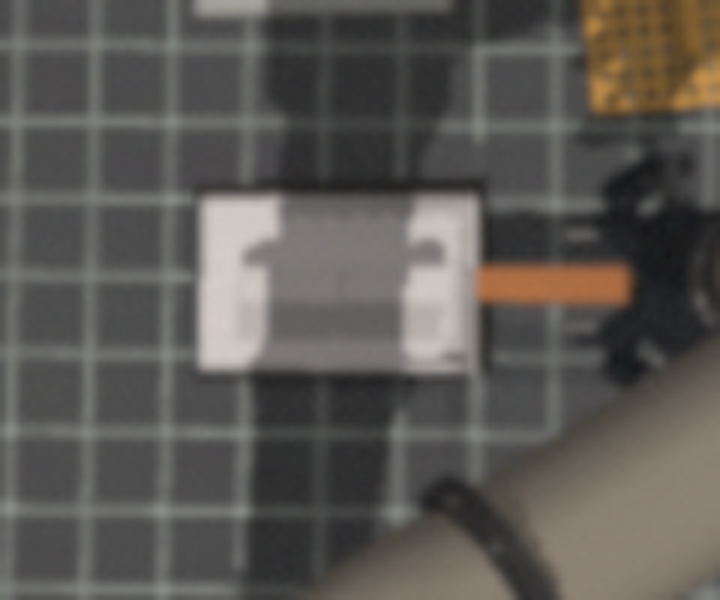

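```bash
python3 - <<'E'
from h import *
t=lambda x,y:((x+.5)/6-.5+110,(y+.5)/6-.5+160)
s=lambda x,y:((x+.5)/5.5-.5+150,(y+.5)/5.5-.5+125)
L=[(.074,.074,.125),(.074,-.074,.125),(-.074,-.074,.125),(-.074,.074,.125)]
T=[("top",m,t(*q)) for m,q in zip(L,[(200,173),(441,207),(403,452),(162,416)])]
D=[("side",m,s(*q)) for m,q in zip(L+[(-.074,-.074,0),(.074,-.074,0)],[(294,56),(424,165),(206,257),(81,137),(232,421),(438,328)])]
for o in(T,D,T+D):
    p,r=fit(o,B0); print(p,np.degrees(p[2]),np.abs(r).max())
B=p
a=cv2.imread("pics/top_b.png");b=cv2.imread("pics/side_b.png")
Li=np.array(L)*[.07/.074,.07/.074,1]; L0=np.array(L)*[1,1,0]
ln=lambda n:[(proj(pts(B,l),n),c) for l,c in((L,(0,0,255)),(Li,(0,255,255)),(L0,(0,255,0)))]
crop(a,110,160,230,260,6,"bt",ln("top"));crop(b,150,125,290,230,5.5,"bs",ln("side"))
x=cv2.imread("pics/bt.png");y=cv2.imread("pics/bs.png");cv2.imwrite("pics/bb.png",cv2.resize(np.hstack([x[100:500,130:500],y[:,50:500][:400]]),None,fx=.95,fy=.95))
E
```

```text
[ 0.5127  0.3214 -0.1266] -7.253759524637981 0.42028510214484527
[ 0.5125  0.3213 -0.1291] -7.399520200868416 0.7514173042733319
[ 0.5126  0.3214 -0.1281] -7.337027003901919 0.7428682421709425
```

View pics/bb.png

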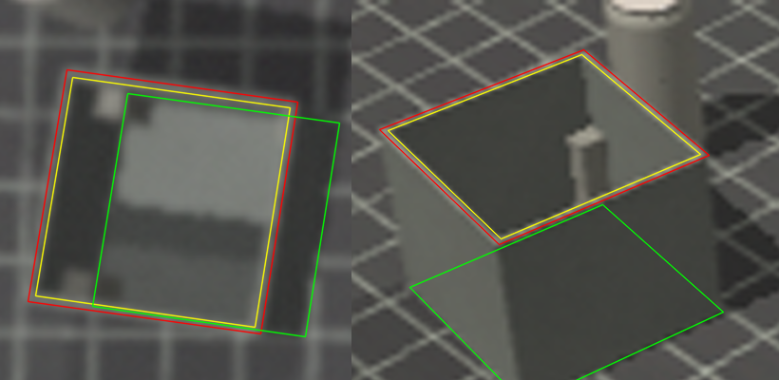

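```bash
cat >> h.py <<'E'
B0=np.array([.5126,.3214,-.1281])
SN=np.r_[pts(S0,[(.0875,0,0)])[0][:2],.003]
E
python3 - <<'E'
from h import *
lean=25
p,o=grip_pose(SN,90.4,0,lean,-1); zt=R.from_euler('xyz',o,degrees=True).apply([0,0,1])
fingers.gripper_to(.6)
robot.move_to(list(p-.09*zt),list(o))
print(robot.line_to(list(p),list(o),velocity=.1,f_stop=12)); print(hold(),p,zt)
for n in("top","side"): grab(n,"c")
a=cv2.imread("pics/top_c.png");b=cv2.imread("pics/side_c.png")
crop(a,210,190,340,290,6,"ct");crop(b,210,190,350,300,5,"cs")
E
```

```text
False
(30.2583, array([ 0.427 , -0.1877,  0.0537]), 0.6038926614937524, array([ 0.265 , -0.3836,  0.2808])) [ 0.4267 -0.187   0.0532] [-0.003   0.4226 -0.9063]
```

View pics/ct.png

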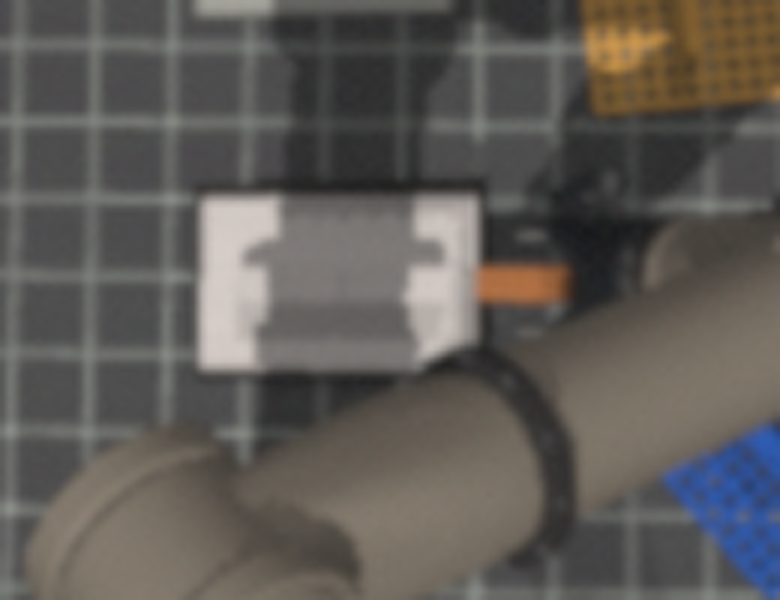

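View pics/cs.png

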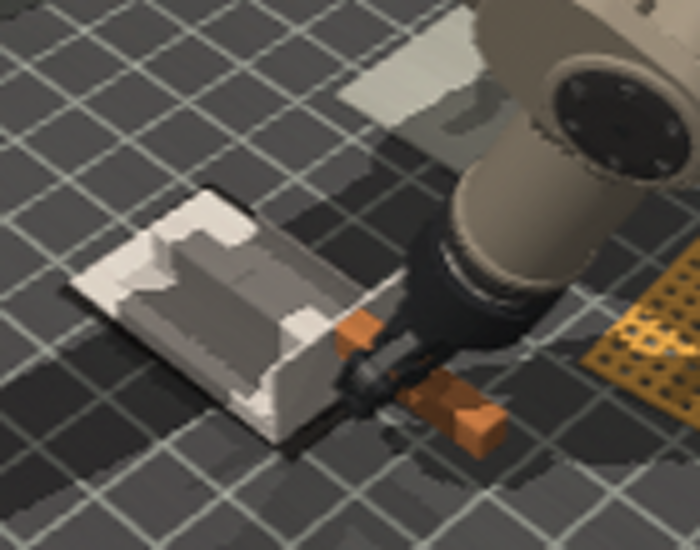

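```bash
python3 - <<'E'
from h import *
fingers.gripper_to(0,120); print(hold())
f0=robot.current_contact_force()
p=np.array(robot.current_tool_pos()); o=robot.current_eef_rot(); print(o)
pt,ot=grip_pose(SN+[0,0,.06],90.4,0,25,-1)
robot.line_to(list(pt),list(ot),velocity=.08); robot.pause(.3); print(hold(), robot.current_torque())
for n in("top","side"): grab(n,"d")
b=cv2.imread("pics/side_d.png"); crop(b,200,170,360,300,5,"ds")
E
```

```text
(30.7417, array([ 0.427 , -0.1875,  0.0537]), 0.23984238464827967, array([-0.6681, -0.9757,  3.9734]))
[179.9396 -24.9696  90.4033]
(31.9417, array([ 0.4265, -0.1869,  0.1128]), 0.2403540012793582, array([-0.4762,  0.4806, -3.8031])) [-1.0076 -0.0098 -0.0324]
```

View pics/ds.png

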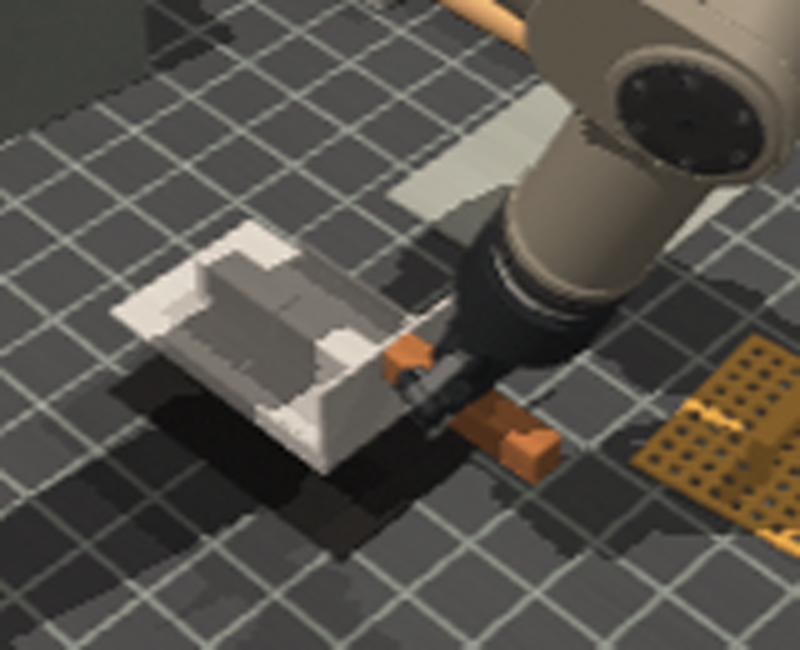

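```bash
python3 - <<'E'
from h import *
S=S0
b=cv2.imread("pics/side_d.png");a=cv2.imread("pics/top_d.png")
m=[(.0875,.055,.066),(.0875,-.055,.066),(-.0875,-.055,.066),(-.0875,.055,.066)]
for n,f,w in(("side",b,(200,170,360,300)),("top",a,(200,190,340,290))): crop(f,*w,4,"d_"+n,[(proj(pts(S,m),n),(0,0,255))])
x=cv2.imread("pics/d_side.png");y=cv2.imread("pics/d_top.png");print(x.shape,y.shape)
c=np.zeros((930,640,3),np.uint8);c[:520]=x;c[520:920,:560]=y;cv2.imwrite("pics/dd.png",cv2.resize(c,None,fx=.64,fy=.64))
E
```

```text
(520, 640, 3) (400, 560, 3)
```

View pics/dd.png

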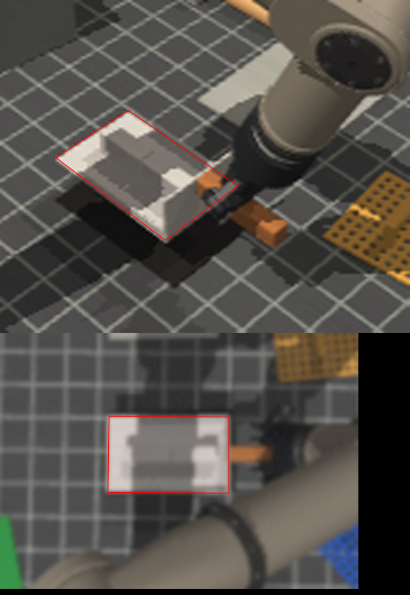

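```bash
cat >> h.py <<'E'
HB=90+np.degrees(B0[2]); BN=np.r_[pts(B0,[(0,-.070,0)])[0][:2],.125]
BD=np.array([np.cos(np.radians(HB)),np.sin(np.radians(HB)),0])
def go(nose,h,t,f="line",lean=25,fl=-1,**k):
    p,o=grip_pose(nose,h,t,lean,fl)
    return (robot.line_to if f=="line" else robot.move_to)(list(p),list(o),**k)
E
python3 - <<'E'
from h import *
go(SN+[0,0,.2],90.4,0,velocity=.12)
go(BN+[0,0,.085],HB,0,velocity=.12)
go(BN+[0,0,.02],HB,10,velocity=.06)
robot.pause(.3); print(hold(),robot.current_joint_positions())
for n in("top","side"): grab(n,"e")
crop(cv2.imread("pics/side_e.png"),150,110,310,230,5,"es",[(proj(BN+[0,0,.02],"side")+d,(0,0,255)) for d in([[-2,0],[2,0]],[[0,-2],[0,2]])])
crop(cv2.imread("pics/top_e.png"),120,170,270,290,5,"et",[(proj(BN+[0,0,.02],"top")+d,(0,0,255)) for d in([[-2,0],[2,0]],[[0,-2],[0,2]])])
E
```

```text
(36.3833, array([0.4776, 0.0482, 0.2323]), 0.2419104976864901, array([-0.8862, -0.5724, -4.0721])) [-45.9949  13.686   58.6258 102.9938 -27.9234  73.1234  13.634 ]
```

View pics/es.png

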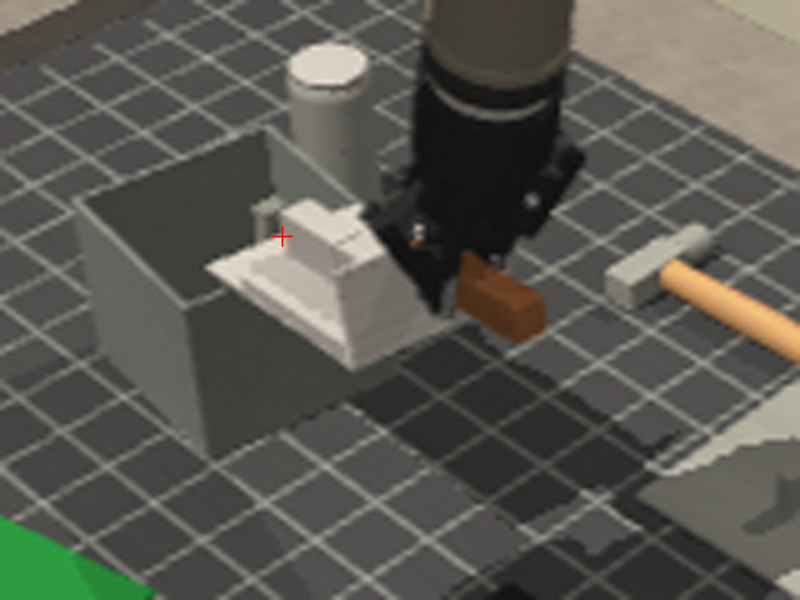

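View pics/et.png

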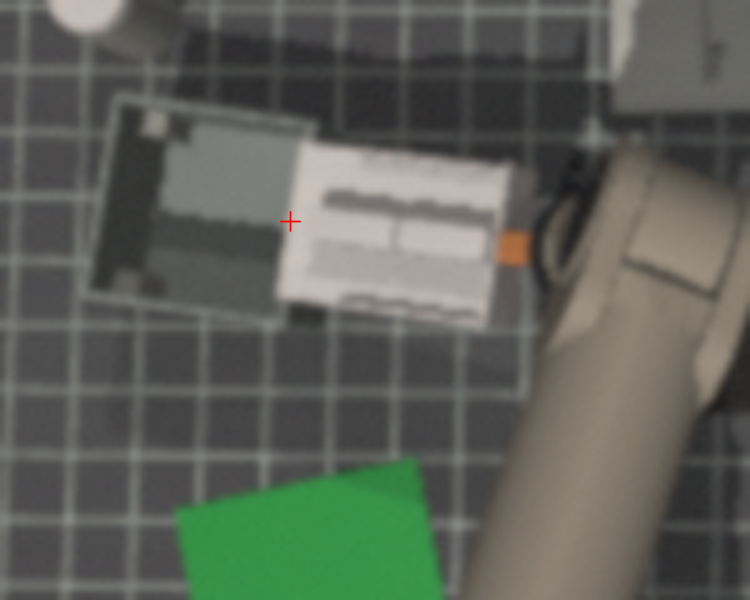

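```bash
python3 - <<'E'
from h import *
def F(): return np.mean([robot.current_contact_force() for _ in range(5)],axis=0)
f0=F(); print(f0)
r=go(BN+[0,0,-.010],HB,10,velocity=.02,f_stop=4); print(r, F()-f0, hold()[1])
p,o=grip_pose(BN,HB,10,25,-1); d=np.array(robot.current_tool_pos())-p; print("offset from nominal nose-on-rim",d)
# compliance: press 2 mm lower
E
```

```text
[ 0.3752  0.6251 -3.2466]
True [ 0.7054 -1.8356  4.8204] [0.4774 0.049  0.2101]
offset from nominal nose-on-rim [-0.0001 -0.     -0.002 ]
```

```bash
python3 - <<'E'
from h import *
def F(): return np.mean([robot.current_contact_force() for _ in range(6)],axis=0)
f0z=-3.25; dz=-.0025
for t in (14,18,22,26,30):
    go(BN+[0,0,dz],HB,t,velocity=.05)
    f=F(); fz=f[2]-f0z
    k=0
    while (fz<4 or fz>9) and k<4:
        dz+= -.0007 if fz<4 else .0007
        go(BN+[0,0,dz],HB,t,velocity=.02); f=F(); fz=f[2]-f0z; k+=1
    print(t,round(dz,4),np.round(f,1),round(fz,1))
print(hold()[:2])
for n in("top","side"): grab(n,"f")
crop(cv2.imread("pics/side_f.png"),150,90,310,230,4,"fs"); crop(cv2.imread("pics/top_f.png"),120,170,270,290,4,"ft")
x=cv2.imread("pics/fs.png");y=cv2.imread("pics/ft.png");c=np.zeros((560,1240,3),np.uint8);c[:,:640]=x;c[:480,640:]=y;cv2.imwrite("pics/f.png",cv2.resize(c,(800,361)))
open("dz","w").write(str(dz))
E
```

```text
14 -0.0032 [1.9 3.3 1.5] 4.7
18 -0.0032 [1.5 1.5 0.9] 4.2
22 -0.0032 [0.4 2.1 2. ] 5.3
26 -0.0032 [0.  3.3 1.6] 4.8
30 -0.0039 [0.7 3.9 2.4] 5.6
(40.325, array([0.4828, 0.0907, 0.2728]))
```

View pics/f.png

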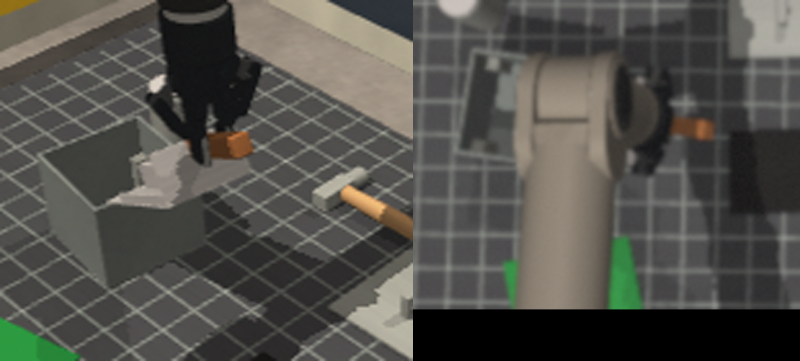

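```bash
python3 - <<'E'
from h import *
def F(): return np.mean([robot.current_contact_force() for _ in range(6)],axis=0)
f0z=-3.25; dz=float(open("dz").read())
for t in (33,36,39,42,45,48,50,50,50):
    go(BN+[0,0,dz],HB,t,velocity=.04)
    f=F(); fz=f[2]-f0z; k=0
    while (fz<4 or fz>9) and k<4:
        dz+= -.0007 if fz<4 else .0007
        go(BN+[0,0,dz],HB,t,velocity=.02); f=F(); fz=f[2]-f0z; k+=1
    print(t,round(dz,4),np.round(f,1),round(fz,1))
robot.pause(.5)
print(hold()[:2])
for n in("top","side"): grab(n,"g")
crop(cv2.imread("pics/side_g.png"),150,90,310,230,5,"gs"); crop(cv2.imread("pics/top_g.png"),120,170,270,290,4,"gt")
open("dz","w").write(str(dz))
E
```

```text
33 -0.0039 [0.4 4.2 2.3] 5.6
36 -0.0039 [0.4 2.6 1.7] 5.0
39 -0.0046 [0.3 3.  1.9] 5.2
42 -0.0053 [0.  4.6 2.4] 5.7
45 -0.0053 [1.  3.8 1.5] 4.7
48 -0.006 [0.1 4.5 2.3] 5.6
50 -0.006 [0.1 3.3 1.4] 4.6
50 -0.0067 [2.1 4.9 2.1] 5.3
50 -0.0067 [0.7 4.4 3. ] 6.2
(45.4167, array([0.4908, 0.1519, 0.3166]))
```

View pics/gs.png

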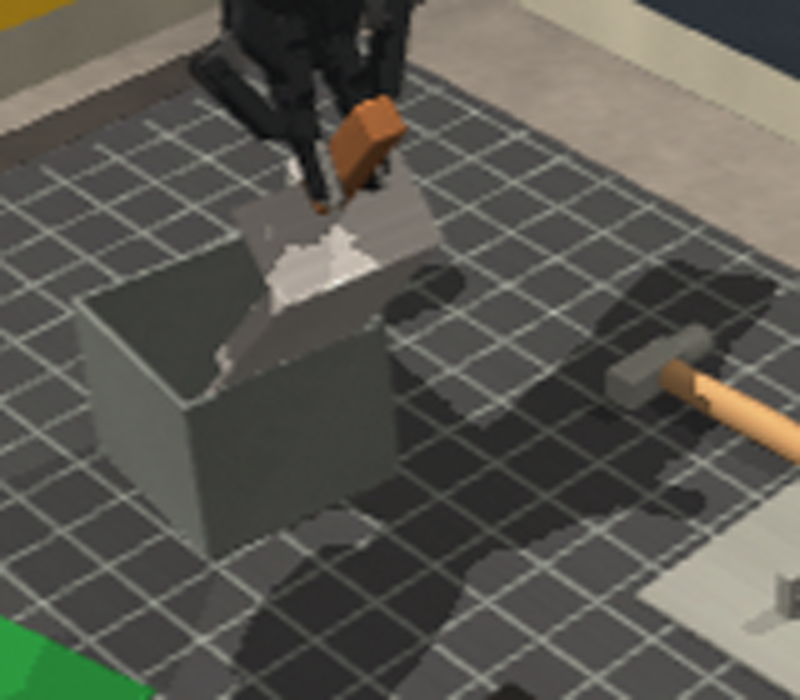

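View pics/gt.png

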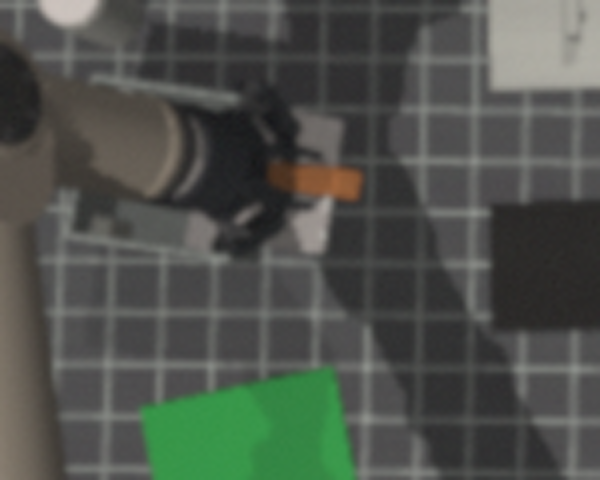

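```bash
python3 - <<'E'
from h import *
def F(): return np.mean([robot.current_contact_force() for _ in range(6)],axis=0)
f0z=-3.25; dz=float(open("dz").read())
for t in (52,54,56):
    go(BN+[0,0,dz],HB,t,velocity=.04)
    f=F(); fz=f[2]-f0z; k=0
    while (fz<4 or fz>9) and k<4:
        dz+= -.0007 if fz<4 else .0007
        go(BN+[0,0,dz],HB,t,velocity=.02); f=F(); fz=f[2]-f0z; k+=1
    print(t,round(dz,4),np.round(f,1),round(fz,1))
robot.pause(.5)
go(BN+[0,0,.06],HB,56,velocity=.08)
robot.pause(.3)
print(hold())
for n in("top","side"): grab(n,"i")
crop(cv2.imread("pics/side_i.png"),150,60,310,230,4,"is"); crop(cv2.imread("pics/top_i.png"),120,170,270,290,4,"it")
E
```

```text
52 -0.0067 [1.1 4.  1.6] 4.8
54 -0.0074 [-0.2  5.1  1.6] 4.9
56 -0.0081 [0.8 5.  2.7] 6.0
(48.8417, array([0.4934, 0.1731, 0.3924]), 0.2400076212849154, array([-0.2737,  0.4091, -2.5823]))
```

View pics/is.png

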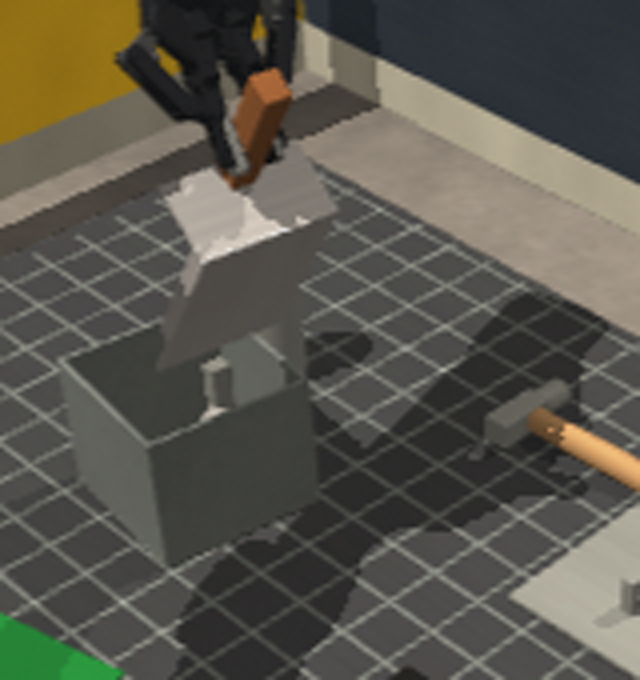

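View pics/it.png

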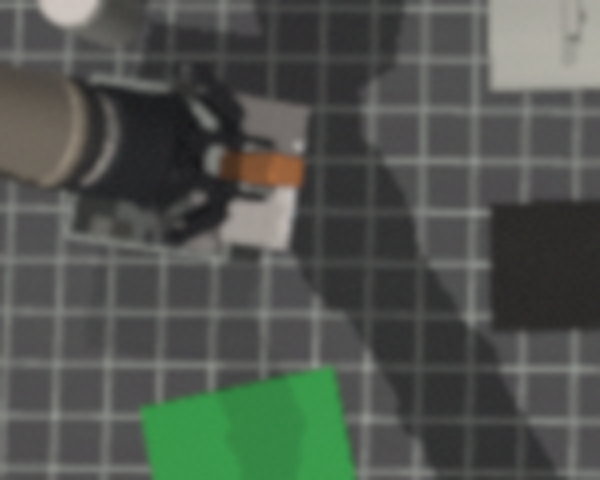

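```bash
python3 - <<'E'
from h import *
go(BN+[0,0,.12]-.05*BD,HB,40,velocity=.15)
go(BN+[0,0,.10]-.12*BD,HB,0,velocity=.15)
go(SN+[0,0,.15],90.4,0,velocity=.2)
robot.pause(.3); print(hold())
for n in("top","side"): grab(n,"j")
m=[(.0875,.055,.156),(.0875,-.055,.156),(-.0875,-.055,.156),(-.0875,.055,.156)]
crop(cv2.imread("pics/side_j.png"),150,90,370,260,3.6,"js",[(proj(pts(S0,m),"side"),(0,0,255))]); crop(cv2.imread("pics/top_j.png"),110,160,330,290,3.6,"jt",[(proj(pts(S0,m),"top"),(0,0,255))])
E
```

```text
(52.4917, array([ 0.4272, -0.1862,  0.2037]), 0.2398145711163031, array([-0.4451, -0.9074, -1.6789]))
```

View pics/js.png

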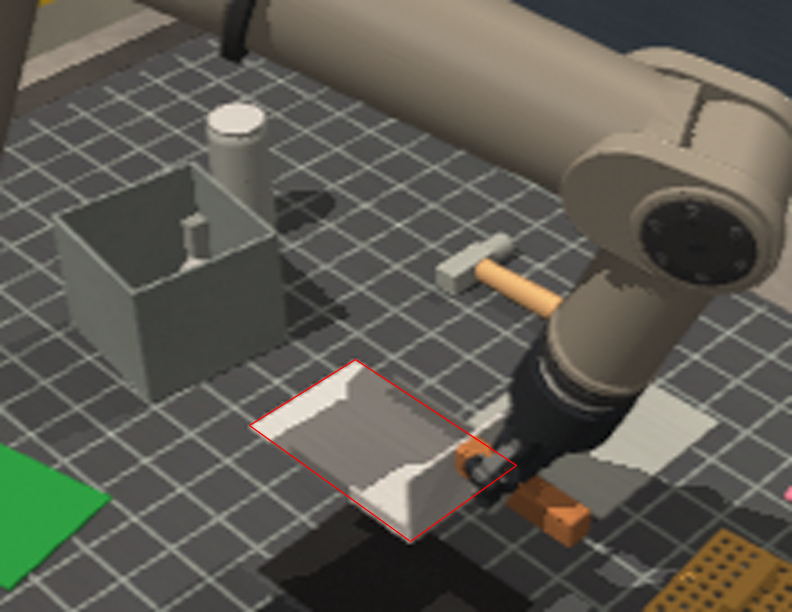

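View pics/jt.png

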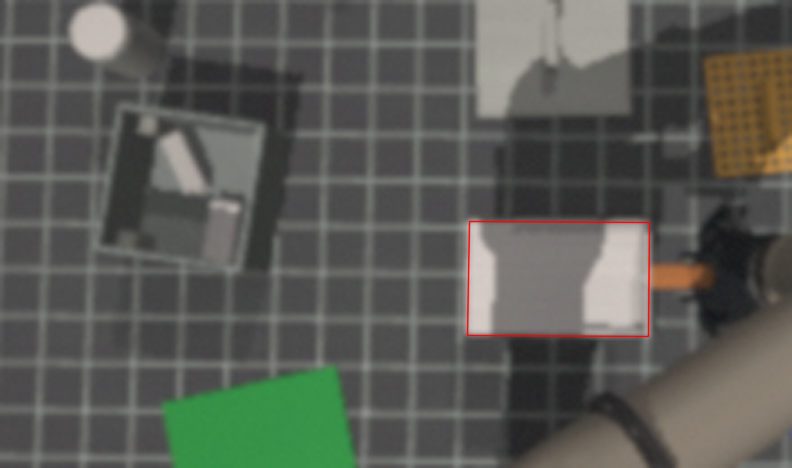

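```bash
python3 - <<'E'
from h import *
f=cv2.imread("pics/top_i.png"); g=f.astype(float).mean(2); 
x0,y0=230,205; c=cv2.GaussianBlur(f,(3,3),0)[y0:265,x0:310]
m=((c.astype(float).mean(2)<46)).astype(np.uint8)
crop(f,220,200,320,275,7,"pad")
H=[(a*.095,b*.0625,.003) for a,b in((1,1),(1,-1),(-1,-1),(-1,1))]
k,l,st,ce=cv2.connectedComponentsWithStats(m); j=1+np.argmax(st[1:,4]); m=(l==j).astype(float)
print(st[j], unproj((x0+st[j][0]-.5,237),.003,"top"), mask_fit({"top":(m,(x0,y0))},H,(.4258,-.0578,np.pi/2)))
E
```

```text
[  14   16   47   30 1339] [0.4257 0.0289 0.003 ] (array([ 0.4311, -0.0622,  1.5852]), np.float64(0.18769055045468522))
```

View pics/pad.png

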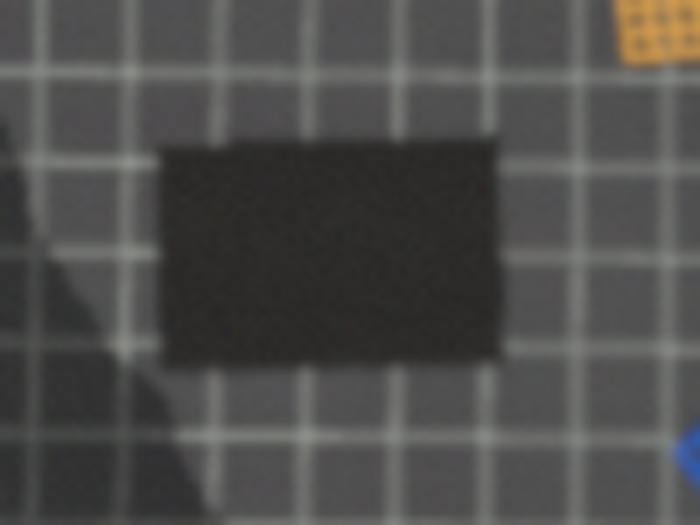

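```bash
python3 - <<'E'
from h import *
t=lambda x,y:((x+.5)/7-.5+220,(y+.5)/7-.5+200)
H=[(.095,-.0625,.003),(-.095,-.0625,.003),(-.095,.0625,.003),(.095,.0625,.003)]
p,r=fit([("top",m,t(*q)) for m,q in zip(H,[(160,147),(497,138),(502,361),(162,367)])],(.43,-.062,1.58)); print(p,np.degrees(p[2]),np.abs(r).max())
h=np.degrees(p[2]); nose=np.r_[pts(p,[(.0875,0,0)])[0][:2],.003]
go(nose+[0,0,.04],h,0,velocity=.12)
print(go(nose+[0,0,-.004],h,0,velocity=.025,f_stop=3)); robot.pause(.2); print(hold())
fingers.gripper_to(.6); print(hold())
q=np.array(robot.current_tool_pos()); Ro=R.from_euler('xyz',robot.current_eef_rot(),degrees=True); z=Ro.apply([0,0,1])
robot.line_to(list(q-.1*z),velocity=.12)
robot.line_to(list(q-.1*z+[0.06,0,.08]),velocity=.15)
for n in("top","side"): grab(n,"k")
crop(cv2.imread("pics/side_k.png"),150,110,420,300,2.9,"ks"); crop(cv2.imread("pics/top_k.png"),110,120,360,300,3.1,"kt")
E
```

```text
[ 0.4319 -0.0611  1.6032] 91.85889788572545 0.4817943557064268
True
(55.2667, array([ 0.436 , -0.1903,  0.0537]), 0.24060275963501646, array([-0.3705, -1.2308,  6.4669]))
(55.6667, array([ 0.435 , -0.1898,  0.0522]), 0.6024994854878384, array([ 0.2721,  0.747 , -0.3129]))
```

View pics/ks.png

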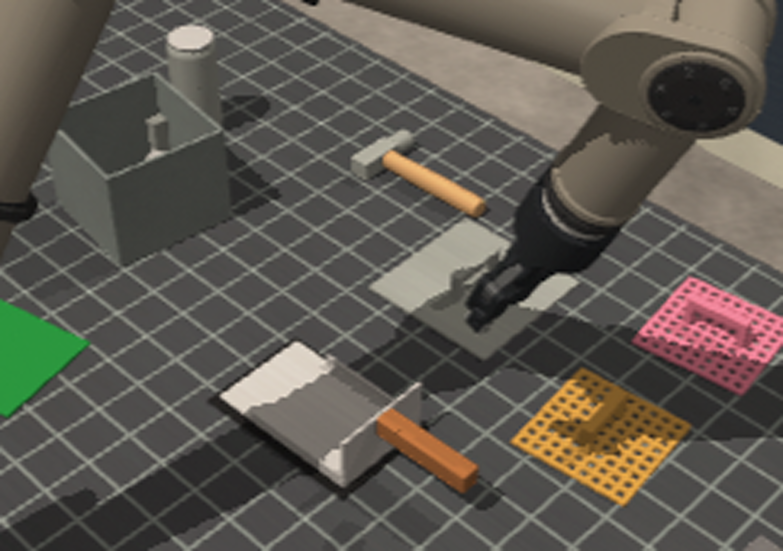

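View pics/kt.png

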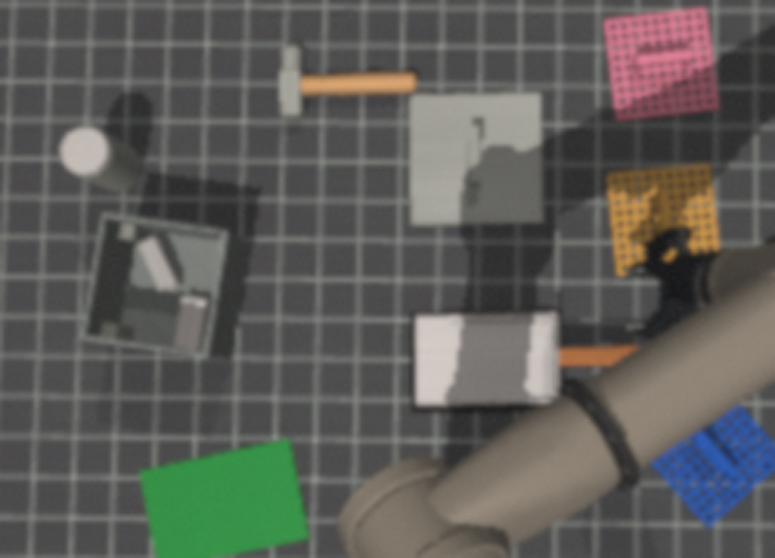

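```bash
python3 - <<'E'
from h import *
p=(.6101,-.2833)
fingers.gripper_to(.42)
b=best_yaw((*p,.13),6.07); print(b)
robot.move_to([*p,.13],[180,0,b[1]]); print(robot.current_joint_positions())
robot.line_to([*p,.032],[180,0,b[1]],velocity=.12,f_stop=10); print(hold())
for n in("top","side"): grab(n,"l")
crop(cv2.imread("pics/side_l.png"),270,150,420,300,4,"ls"); 
E
```

```text
(np.float64(76.24348278676024), -173.93, array([  1.9138,  40.7242,  37.4515,  75.6225, -24.6954,  71.7279,
       136.3234]))
[  1.9311  40.7144  37.5099  75.6335 -24.6921  71.7561 136.2818]
(60.0417, array([ 0.6108, -0.2839,  0.033 ]), 0.417409198456747, array([-0.3858, -0.5504, -0.2012]))
```

View pics/ls.png

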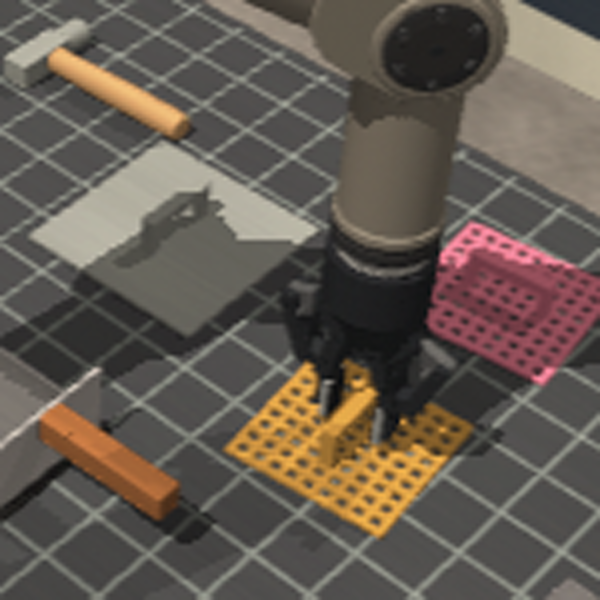

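Straddling the brass grid's bar correctly. Close, lift, carry to above the box, check.

```bash
python3 - <<'E'
from h import *
p=(.6101,-.2833)
robot.line_to([*p,.030],velocity=.05,f_stop=10)
fingers.gripper_to(0,80); print(hold())
robot.line_to([*p,.25],velocity=.15); print(hold())
m=B0[:2]
yb=np.degrees(B0[2])
b=best_yaw((*m,.25),yb); print(b)
bb=[robot.inverse_kinematics([*m,.25],[180,0,y]) for y in(yb,yb-180,yb+180)]; print(bb)
E
```

```text
(60.7333, array([ 0.6102, -0.2833,  0.0303]), 0.11901701844032357, array([-0.3949,  0.7863,  1.8937]))
(62.35, array([ 0.6097, -0.2829,  0.2487]), 0.11913322674292616, array([ 1.1272,  0.1836, -1.5131]))
(np.float64(71.83033205589052), np.float64(172.66041064437417), array([-58.3472,  27.3596,  37.8644,  78.2014, -16.6444,  80.0055,
        61.9089]))
[array([ -71.6859,   35.7303,   64.4619,   78.7125,  -31.9358,   84.9516,
       -106.366 ]), array([-58.3472,  27.3596,  37.8644,  78.2014, -16.6444,  80.0055,
        61.9089]), array([-58.3472,  27.3596,  37.8644,  78.2014, -16.6444,  80.0055,
        61.9089])]
```

```bash
python3 - <<'E'
from h import *
m=B0[:2]; y=np.degrees(B0[2])+180
robot.move_to([*m,.25],[180,0,y])
robot.line_to([*m,.18],[180,0,y],velocity=.1); robot.pause(.3)
tp=np.array(robot.current_tool_pos()); print(hold(),robot.current_eef_rot())
for n in("top","side"): grab(n,"m")
zb=tp[2]-.030
sc=[(a*.065,b*.065,zb) for a,b in((1,1),(1,-1),(-1,-1),(-1,1))]
rim=[(a*.07,b*.07,.125) for a,b in((1,1),(1,-1),(-1,-1),(-1,1))]
pb=(tp[0],tp[1],B0[2])
for n,w in(("side",(150,90,260,210)),("top",(110,160,230,260))):
    crop(cv2.imread(f"pics/{n}_m.png"),*w,6,"m"+n,[(proj(pts(pb,sc),n),(0,0,255)),(proj(pts(B0,rim),n),(0,255,255))])
E
```

```text
(65.6917, array([0.5129, 0.3216, 0.1805]), 0.1195185332035062, array([-0.2317,  0.8673, -2.758 ])) [179.9591   0.0405 172.6668]
```

View pics/mside.png

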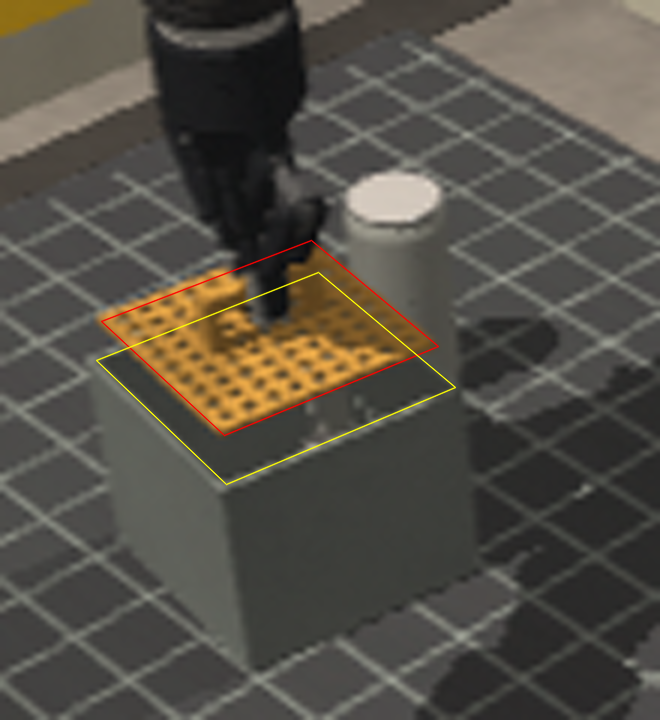

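View pics/mtop.png

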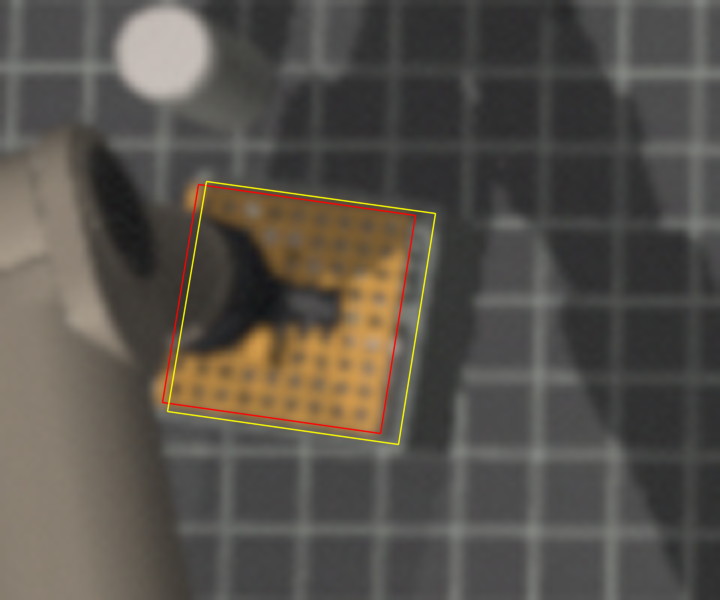

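```bash
python3 - <<'E'
from h import *
crop(cv2.imread("pics/side_m.png"),160,120,230,175,10,"ms2"); crop(cv2.imread("pics/top_m.png"),125,180,195,240,10,"mt2")
E
```

```text
(no output)
```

View pics/ms2.png

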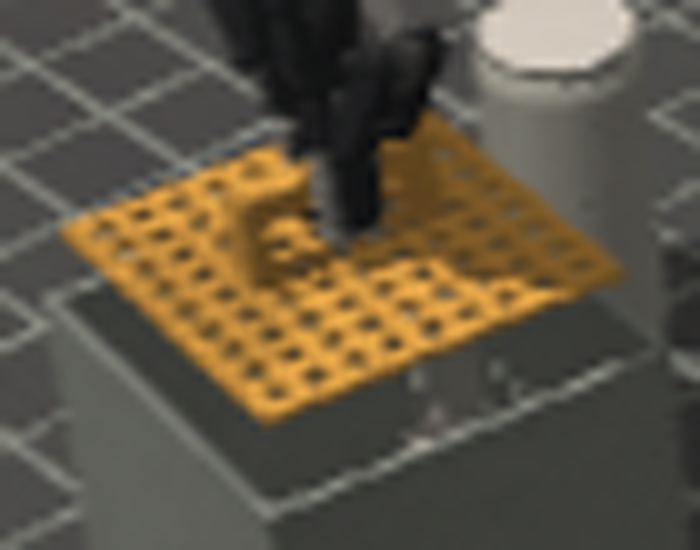

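View pics/mt2.png

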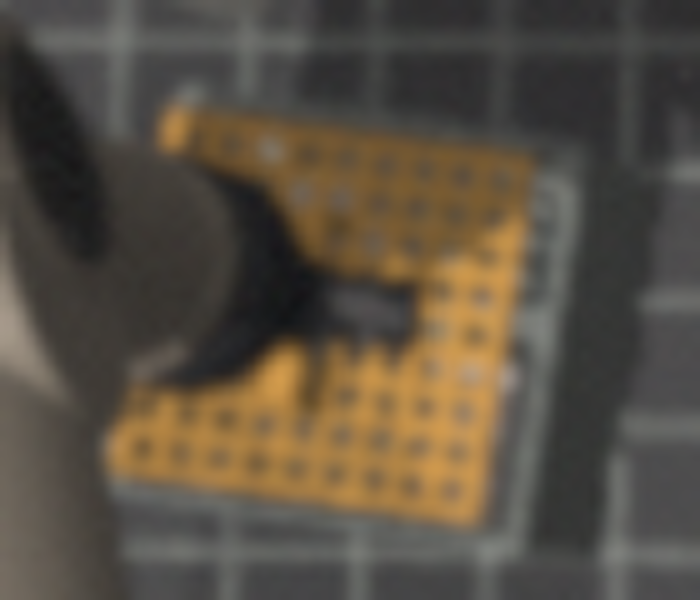

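```bash
python3 - <<'E'
from h import *
t=lambda x,y:((x+.5)/10-.5+125,(y+.5)/10-.5+180)
s=lambda x,y:((x+.5)/10-.5+160,(y+.5)/10-.5+120)
z=.1545
L=[(.065,.065,z),(.065,-.065,z),(-.065,-.065,z),(-.065,.065,z)]
T=[("top",m,t(*q)) for m,q in zip(L,[(162,100),(538,155),(483,527),(106,470)])]
D=[("side",m,s(*q)) for m,q in zip(L,[(432,112),(624,272),(266,422),(60,225)])]
for o in(T,D,T+D):
    p,r=fit(o,B0); d=p[:2]-B0[:2]; c,si=np.cos(B0[2]),np.sin(B0[2]); print(p,np.degrees(p[2]),"box frame off",c*d[0]+si*d[1],-si*d[0]+c*d[1],np.round(r,2).tolist())
E
```

```text
[ 0.5131  0.3236 -0.1261] -7.227478371928376 box frame off 0.00017005573229560898 0.0022409697166200283 [[0.87, 0.57], [-0.48, 0.07], [-0.77, -0.62], [0.42, -0.01]]
[ 0.5103  0.3187 -0.1556] -8.915320663402033 box frame off -0.0019248874842277984 -0.0029669653756890318 [[-0.84, -1.47], [0.34, 0.64], [-0.37, 0.03], [0.87, 0.22]]
[ 0.5122  0.3222 -0.1378] -7.896095564123314 box frame off -0.00046960181983848 0.0006999981884835933 [[1.52, 0.62], [0.1, 0.55], [-0.62, -0.19], [0.65, -0.02], [-1.52, -2.14], [0.22, -0.33], [-0.03, -0.67], [0.57, -0.16]]
```

```bash
python3 - <<'E'
from h import *
m=B0[:2]; y=np.degrees(B0[2])+180
print(robot.line_to([*m,.108],[180,0,y],velocity=.06,f_stop=5), hold())
print(robot.line_to([*m,.097],[180,0,y],velocity=.025,f_stop=4), hold())
E
```

```text
False (67.1417, array([0.513 , 0.3216, 0.1086]), 0.1226041745757269, array([ 0.6243, -0.719 , -2.2667]))
True (67.525, array([0.5129, 0.3216, 0.1002]), 0.12113982231587445, array([-0.3033, -0.3134,  5.3594]))
```

Seated at TCP 0.100 m, exactly the expected height. Release and look.

```bash
python3 - <<'E'
from h import *
m=B0[:2]; y=np.degrees(B0[2])+180
fingers.gripper_to(.35); robot.line_to([*m,.25],[180,0,y],velocity=.15)
# to above lid
p=(.6851,-.0449)
b=best_yaw((*p,.2),1.02); print(b)
robot.move_to([*p,.2],[180,0,b[1]])
for n in("top","side"): grab(n,"n")
crop(cv2.imread("pics/side_n.png"),150,110,420,300,2.9,"ns"); crop(cv2.imread("pics/top_n.png"),110,110,330,280,3.4,"nt")
print(hold())
E
```

```text
(np.float64(46.569559210895605), -178.98000000000002, array([-18.2951,  39.7132,  38.7882,  67.0678, -23.9172,  80.8545,
       108.4827]))
(70.6167, array([ 0.6854, -0.042 ,  0.2002]), 0.3485544749455342, array([ 0.1279, -0.4851,  0.2936]))
```

View pics/ns.png

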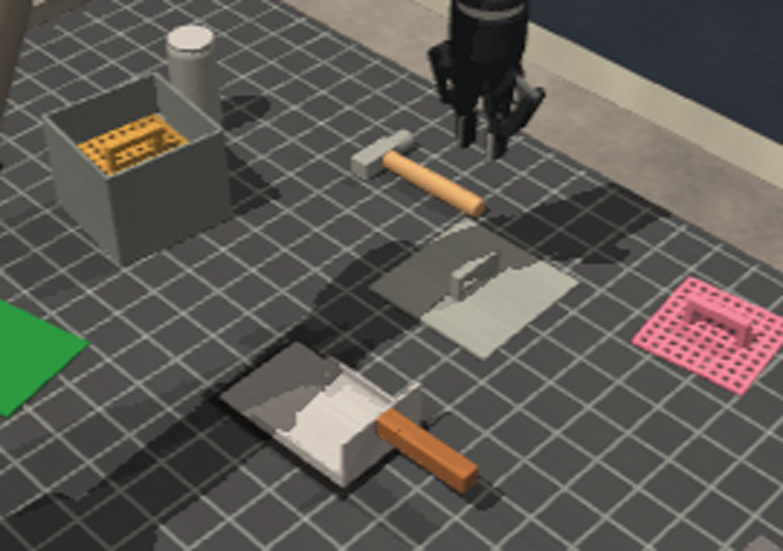

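View pics/nt.png

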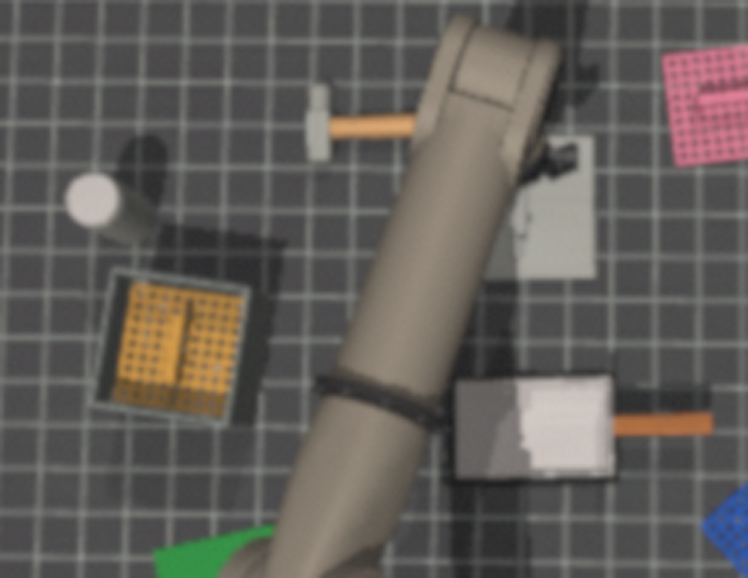

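```bash
python3 - <<'E'
from h import *
p=(.6851,-.0449); y=-178.98
fingers.gripper_to(.42)
robot.line_to([*p,.06],[180,0,y],velocity=.15); robot.pause(.2)
print(robot.line_to([*p,.030],[180,0,y],velocity=.06,f_stop=8),hold())
fingers.gripper_to(0,80); print(hold())
robot.line_to([*p,.28],velocity=.15)
m=B0[:2]; yb=np.degrees(B0[2])+180
robot.move_to([*m,.28],[180,0,yb])
robot.line_to([*m,.19],[180,0,yb],velocity=.1); robot.pause(.4)
tp=np.array(robot.current_tool_pos()); print(hold(),robot.current_eef_rot())
for n in("top","side"): grab(n,"o")
z=tp[2]-.030+.004
for n,w in(("side",(145,95,255,205)),("top",(110,155,220,265))):
    crop(cv2.imread(f"pics/{n}_o.png"),*w,5,"o"+n)
x=cv2.imread("pics/oside.png");y=cv2.imread("pics/otop.png");cv2.imwrite("pics/o.png",np.hstack([x,y])[:, :])
print(x.shape)
E
```

```text
False (72.7833, array([ 0.6851, -0.045 ,  0.0297]), 0.4242580927496531, array([ 0.4666,  0.8295, -0.2639]))
(73.125, array([ 0.6856, -0.0451,  0.0308]), 0.12166535123843565, array([ 0.4991, -0.0563,  2.1716]))
(77.8917, array([0.5127, 0.3215, 0.1902]), 0.12598812043213053, array([ 0.2607, -0.071 , -2.2201])) [179.9851   0.0136 172.6652]
(550, 550, 3)
```

View pics/oside.png

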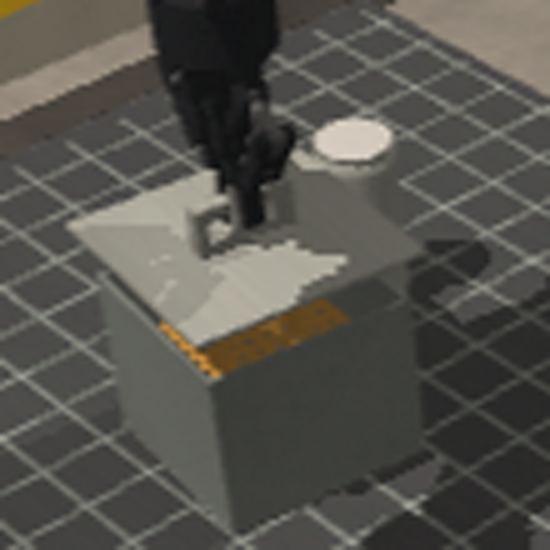

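View pics/otop.png

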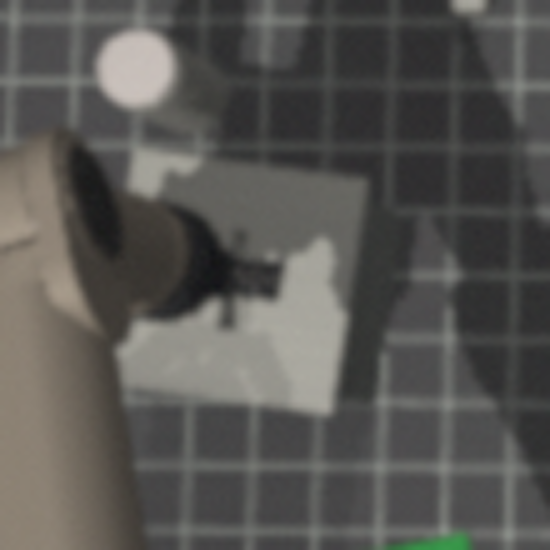

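```bash
python3 - <<'E'
from h import *
m=B0[:2]; y=np.degrees(B0[2])+180
print(robot.line_to([*m,.162],[180,0,y],velocity=.06,f_stop=6), hold())
print(robot.line_to([*m,.151],[180,0,y],velocity=.02,f_stop=4), hold())
robot.pause(.2)
fingers.gripper_to(.35); robot.line_to([*m,.27],[180,0,y],velocity=.15)
robot.move_to([.45,.08,.35],[180,0,y]); robot.pause(.3)
for n in("top","side"): grab(n,"q")
crop(cv2.imread("pics/side_q.png"),140,100,290,240,5,"qs"); crop(cv2.imread("pics/top_q.png"),110,155,230,265,5,"qt")
E
```

```text
False (78.6083, array([0.5126, 0.3213, 0.1618]), 0.12183710379913495, array([ 0.6076,  0.1676, -1.6516]))
True (79.0167, array([0.513 , 0.3216, 0.1557]), 0.1227012168817125, array([-0.0763,  0.3574,  3.6901]))
```

View pics/qs.png

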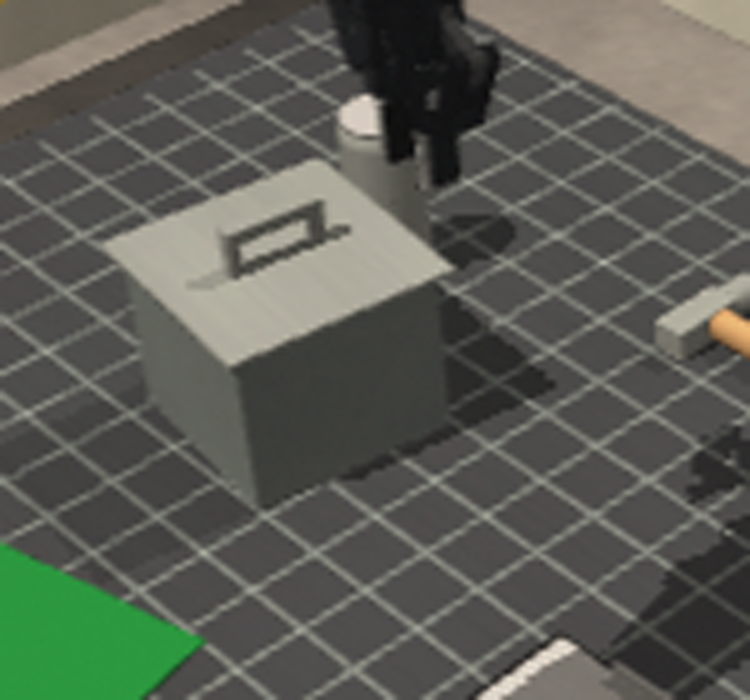

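View pics/qt.png

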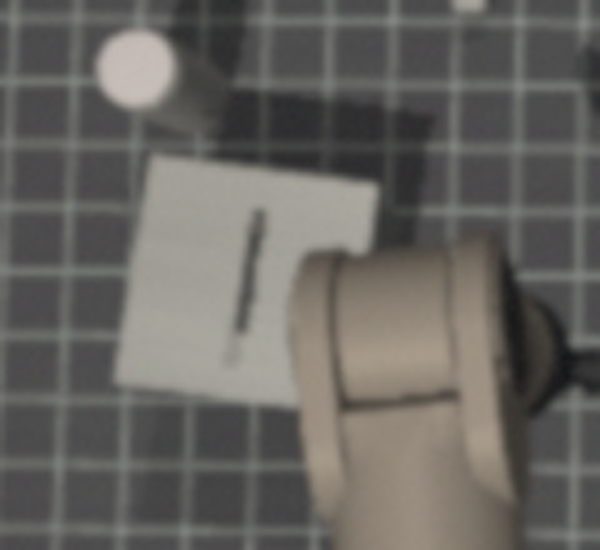

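View pics/top_q.png

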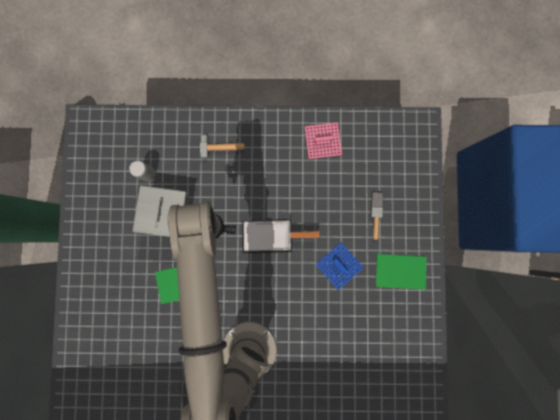

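```bash
python3 - <<'E'
from h import *
robot.move_to([.40,-.05,.40],[180,0,172]); robot.pause(.2)
for n in("top","side"): grab(n,"r")
z=.129; L=[(.083,.083,z),(.083,-.083,z),(-.083,-.083,z),(-.083,.083,z)]
s=lambda x,y:((x+.5)/5-.5+140,(y+.5)/5-.5+100)
p,r=fit([("side",m,s(*q)) for m,q in zip(L,[(318,157),(455,268),(233,366),(100,243)])],B0); print(p-B0,np.degrees(p[2]),np.abs(r).max())
sh=[(.0875,.055,.006),(.0875,-.055,.006),(-.0875,-.055,.006),(-.0875,.055,.006)]
P=(.4319,-.0611,1.6032); pd=[(a*.095,b*.0625,.003) for a,b in((1,1),(1,-1),(-1,-1),(-1,1))]
crop(cv2.imread("pics/side_r.png"),140,100,360,290,3.4,"rs",[(proj(pts(B0,L),"side"),(0,0,255)),(proj(pts(P,sh),"side"),(0,255,0))])
crop(cv2.imread("pics/top_r.png"),110,155,340,300,3.4,"rt",[(proj(pts(B0,L),"top"),(0,0,255)),(proj(pts(P,sh),"top"),(0,255,0))])
E
```

```text
[-0.0001  0.0005  0.0156] -6.444494360390137 0.2535749121915103
```

View pics/rs.png

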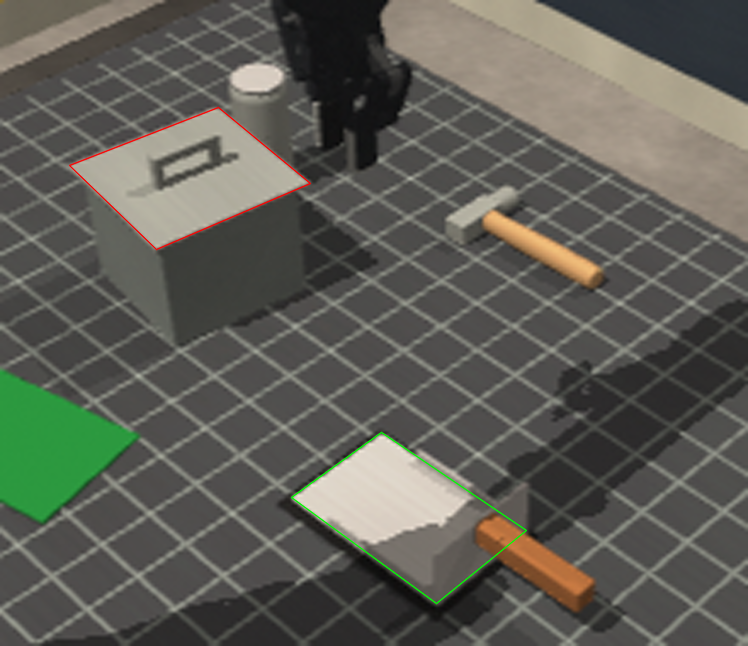

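View pics/rt.png

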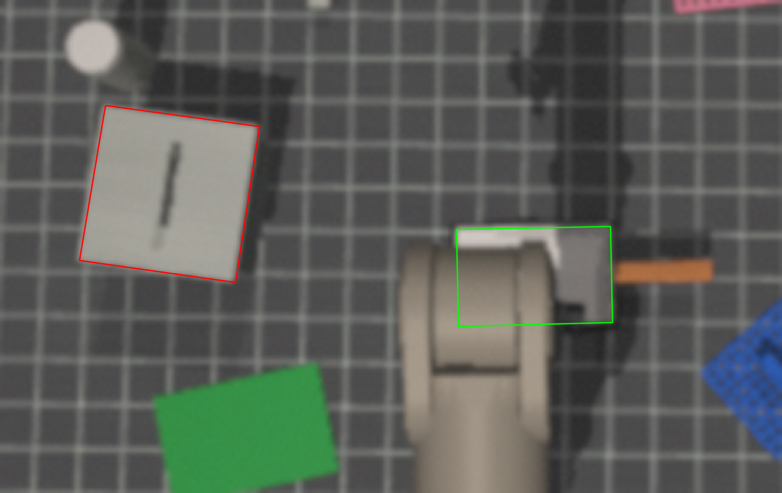

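```bash
python3 - <<'E'
from station import *
print(workorder.close_job(), robot.current_time_s())
E
```

```text
the job is handed in; nothing more can be done
the job is handed in; nothing more can be done
```

The job is done and handed in, with the robot clock at about 80 s of the 210 s allowed.

**What I did**
- **Offcuts:** Two were present. I set both on the shovel blade and carried them over in one go. I pressed the blade's nose on the box rim at about 5 N throughout and tipped it to about 56°.
- **Shovel:** It went back flat on the black pad, empty.
- **Covers:** The brass grid went onto the posts and the lid onto the rim. The can, hammer and brush were not touched.

**Last checks**
- The weight on the wrist fell by about 0.66 N after tipping, which matches two offcuts. The top picture showed both lying in the box.
- The grid made contact at its expected height, with the tool at 0.100 m, and looked flat in both pictures.
- The lid made contact at 0.156 m against 0.155 m expected. Its fitted centre is within 1 mm of the box's, and its yaw within about 1°.
- In the side picture the shovel blade sits on the pad as predicted. The arm partly hid the blade in the last top picture, but an earlier top picture showed it fully on the pad.

**One disagreement:** Before the grid went in, the two cameras differed by about 5 mm on its position. Their combined fit was within 1 mm of centre, and it seated without catching.

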